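# Hang the washed tube carrier on the fold-out hook

### The arm

A 6-joint arm with a two-finger parallel gripper is mounted at the origin on the work surface. World frame = base frame: x ahead of the robot, y to its left, z up, the work surface at z = 0. Lengths are in m, angles in rad, forces in N, time in s.
With the tool pointing down it reaches from about 0.3 to 0.875 m from the base axis. Payload 6.4 kg.
Tool frame: the origin (TCP) lies at the very end of the fingers, on their centre line; the grasp point (between the pads) lies 19 mm behind it; z points along the fingers, y is the direction in which the jaws open and shut (so a half turn about z gives the same grasp; the last joint's range is limited). The gripper opens to 85 mm and grips with 20 to 120 N. Pads are 22 mm wide; open, the fingers measure 114 mm over their backs; the gripper's body (76 mm by 85 mm) begins 54 mm behind the grasp point. The pads swing forward as they close: fully open they stand 13 mm farther back than shut.
Start: joints at [1.034, 0.181, 1.607, -0, 1.354, -0.206], TCP at [0.187, 0.544, 0.231] pointing down, gripper open.
Joint ranges: [-2.99, 2.99], [-0.89, 2.07], [0.3, 2.58], [-1.14, 4.28], [0, 2.63], [-3.12, 3.12]. Speed limits (rad/s): [2.57, 2.57, 3.01, 3.14, 3.14, 3.14].

### API

Orientations are given as a unit quaternion [w, x, y, z].
In Python, from bench import telemetry, imaging, ctrl gives the robot as it stands.
- The arm moves only by the shell command python3 -m pendant 'ROWS' [OPENING]. ROWS is JSON, a list that holds one entry, the list of rows, each a list of 6 numbers: the shift along the tool's x, y, z in units of 200 mm (1.0 is 200 mm), then the turn, a rotation vector about the tool's x, y, z in units of pi rad (1.0 is pi rad). In form: [[[tx, ty, tz, rx, ry, rz], ...]]. A call has 1 to 12 rows; each row shifts and turns the pose as measured when the row begins, along the tool's axes as they then stand; what a row does not reach is not made up. A row lasts 1/8 s, in which the tool goes at most 62.5 mm and 10.7 degrees, less where a joint would pass 70% of its speed; a pose out of reach is approached as far as the arm can. A call with a number of a shift or a turn outside -1 to 1 is refused whole. A call with a gripper value outside its range is refused whole. OPENING is the closure, from 0 (fully open) to 1 (shut), set as the call begins (- or left out, the last holds). The fingers move at their own pace and stop on an object; the grip force is fixed at half the most. Time passes only in rows, so rows that do not move let the fingers close. It gives the time, the measured TCP pose, the force and the opening at its end, in the units of the state.
- telemetry.get_obs(): the state, without advancing time (a new reading comes with each control period).
- imaging.camera(name): name is "scene" or "top" or "wrist"; returns a dict with "pixels" (420x560x3 uint8, blue, green, red), "vfov" (degrees; the focal length in pixels is half the picture's height over the tangent of half this angle, whatever the lens; pixels are square), "cx", "cy" (the principal point, pixels), "R" (3x3) and "t" (3): a world point X has camera coordinates R X + t. Camera axes: x right, y down, z forward; pixel columns grow to the right and rows downward; lengths in m; the calibration is good to about 2 mm. A picture is of the moment at which its call begins. There is no depth.
- ctrl.hand_in(): hands the job in, once; it reports no verdict.
The state is a dict: "time_s": time; "q": joint angles; "dq": joint speeds; "joint_efforts": joint torques, N m; "eef_pos": TCP position; "eef_rot": TCP orientation; "wrist_force": force on the tool from outside, world axes, zero at the start; "torque": the same for the moment, N m; "opening": opening from 0.0 (shut) to 1.0 (fully open).
Only numpy, scipy, OpenCV 4.12 (cv2) and the standard library are available. Lean on these libraries where they do the work, as an engineer would, in place of code of your own. Each camera call takes 0.05 s, during which the arm holds its last target.

### The job

Swing the drying board's folded hook fully out from the board. Then stand the tube carrier, which is lying on its side, upright on the bench and let go of it; take it again by its handle bar and hang it by that bar on the hook's arm, hanging still and clear of the board, behind the upturned tip. Leave the tip box, the bottle and the beaker where they are.

Things in the scene. Friction and masses are not known exactly. Their poses are not given: they have to be found in the camera images.
- board: Grey upright drying board, fixed, 200 wide, 16 thick, 200 mm tall. Origin on the bench under the middle of its front face; x along its width, z up. The front face, with the hook, looks to -y; foot (90 mm deep) and two ribs lie behind it. The hook's upright hinge axis is at x = -55, y = -13 mm, on a 4 mm hinge plate.
- hook (a joint): Angle of the steel hook about its upright hinge: 0 folded flat along the board's face (arm towards board +x), grows as the arm swings out (clockwise from above) to a stop at 1.571, square to the board (towards board -y). Stays where it is left; dry friction about 0.1 N m. Starts nearly folded.
- hook_seat (a point): Point on the hook arm's flat upper face, 55 mm from the hinge axis, 200 mm above the bench (level with the board's top edge). x along the arm from hinge to tip, z up; turns with the hook. The arm is 12 mm wide, 14 mm thick (below this face), 122 mm long from the hinge axis.
- hook_tip (a point): Centre of the top end of the hook's upturned tip, 117 mm from the hinge axis and 30 mm above the arm's upper face. The upstand is 10 mm along the arm by 12 mm across and rises past the board's top edge, so it can be taken from above. x along the arm, z up; turns with the hook.
- carrier_center (a point): Block centre of the grey plastic tube carrier (loose, 0.22 to 0.4 kg). x from base to handle (level while lying, up when standing), y along the handle bar, z across the thickness (up at the start). Block 70 x 60 x 50 mm (x, y, z), base face 35 mm to -x, four tube wells on its other end. Starts lying, 25 mm above the bench. Centre of mass about 10 mm from here towards the handle.
- carrier_bar (a point): Middle of the handle bar's inner face, which looks to the block and rests on the hook; 109 mm from carrier_center along x, same axes. The bar is 16 (x, beyond this point), 60 (y), 14 mm (z). Two posts, 8 x 14 mm (y, z), at y = +-26 mm join it to the block: the window is 74 mm in x, 44 mm in y.
- tip_box: Bystander: blue and clear pipette tip box, 85 x 120 x 55 mm high; origin at the centre of its underside.
- bottle: Bystander: amber bottle, 66 mm across, 120 mm high; origin at the centre of its underside.
- beaker: Bystander: clear plastic beaker, 80 mm across, 85 mm high; origin at the centre of its underside.
Mind the look-alikes: they are no part of the job. There is more than one size of the board; the job needs the larger.

How it is judged:
On the way, in this order (a step that is already met when the one before it is completed fails the run):
1. the hook is swung out (over 1.4 rad) (value of joint hook above 1.4 rad), for 0.2 s.
2. the carrier stands upright on the bench, let go (angle between carrier_center's own x axis and vertical below 0.08 rad and height (world z) of carrier_center below 0.042 m and contact force between the fingers and carrier below 0.1 N), for 0.3 s.
At the end, for the whole second after the job is handed in: Hook swung out (over 1.4 rad); the carrier hangs on it, let go and at rest (under 0.03 m/s), clear of the board: the inner face of its bar lies on the arm (-8 to +14 mm) between hinge and upturned tip, its middle within 20 mm of the arm's midline, the carrier within 0.3 rad of upright (value of joint hook above 1.4 rad and x of carrier_bar in the frame of hook_seat between -0.038 and 0.055 m and y of carrier_bar in the frame of hook_seat between -0.02 and 0.02 m and z of carrier_bar in the frame of hook_seat between -0.008 and 0.014 m and angle between carrier_center's own x axis and vertical below 0.3 rad and linear speed of carrier below 0.03 m/s and contact force between the fingers and carrier below 0.1 N); the robot touches nothing.
It fails at once if the tip box is shoved (over 40 mm) or tipped over (distance of tip_box from where it was at the start of the episode above 0.04 m or angle between tip_box's own z axis and vertical above 0.5 rad).
It fails at once if the bottle is shoved (over 40 mm) or tipped over (distance of bottle from where it was at the start of the episode above 0.04 m or angle between bottle's own z axis and vertical above 0.5 rad).
It fails at once if the beaker is shoved (over 40 mm) or tipped over (distance of beaker from where it was at the start of the episode above 0.04 m or angle between beaker's own z axis and vertical above 0.5 rad).
It also fails if it takes over 72 s, if anything falls off the work surface, if the arm or the gripper's body presses on something with over 40 N, if the wrist force passes 120 N, or if a joint passes its speed limit or range.

## Working session

There is one attempt and no reset: what is moved stays moved. The work goes in short steps, Python scripts to look and compute and a shell command to move; the robot and the scene stay as the last step left them, time stands still between calls to the robot, and variables do not carry over. Pictures are saved under pics/ and viewed, and the job is handed in when it is done.

```bash
ls; mkdir -p pics
cat > h.py <<'E'
import numpy as np, cv2
from bench import telemetry, imaging, ctrl
E
python3 - <<'E'
from h import *
o=telemetry.get_obs();print(o)
for n in ['scene','top','wrist']:
    c=imaging.camera(n);cv2.imwrite(f'pics/{n}0.png',c['pixels']);np.savez(f'{n}0.npz',**{k:np.array(v) for k,v in c.items()})
    print(n,c['vfov'],c['cx'],c['cy'],np.array(c['R']).round(3).tolist(),c['t'], [k for k in c])
E
```

```text
pics
{'time_s': 0.0, 'q': array([ 1.03372987e+00,  1.81567651e-01,  1.60800972e+00, -1.71272045e-05,
        1.35378262e+00, -2.06306260e-01]), 'dq': array([-0.00052664, -0.00026505,  0.00121776, -0.00044061,  0.00084762,
        0.00054603]), 'joint_efforts': array([ 6.60605019e-04, -4.44887352e+01, -3.51334190e+01, -2.52465925e-04,
        9.24388587e-03, -2.24483591e-05]), 'eef_pos': array([0.18644206, 0.54335136, 0.23036836]), 'eef_rot': array([-3.13146654e-04,  1.64625365e-01,  9.86355772e-01, -8.26364362e-04]), 'wrist_force': array([-0.18962819,  0.00265644, -0.68343271]), 'torque': array([ 0.00103467, -0.02427722, -0.00760783]), 'opening': 1.001137456009329}
scene 44.782269257528014 287.13164451352077 216.73388650127507 [[-0.666, 0.746, -0.014], [0.581, 0.506, -0.638], [-0.468, -0.433, -0.77]] [ 0.37590703 -0.20066068  1.65072432] ['pixels', 'vfov', 'cx', 'cy', 'R', 't']
top 47.492847079293725 278.3806922090417 211.92244160528088 [[0.001, -1.0, 0.021], [-0.992, -0.004, -0.129], [0.13, -0.02, -0.991]] [-0.02999628  0.5500673   1.37753377] ['pixels', 'vfov', 'cx', 'cy', 'R', 't']
wrist 70.8015347352711 275.2810243242148 211.86927150856027 [[0.325, 0.946, -0.001], [0.902, -0.31, 0.299], [0.283, -0.098, -0.954]] [-0.57435846 -0.03810835  0.37863865] ['pixels', 'vfov', 'cx', 'cy', 'R', 't']
```

View pics/scene0.png

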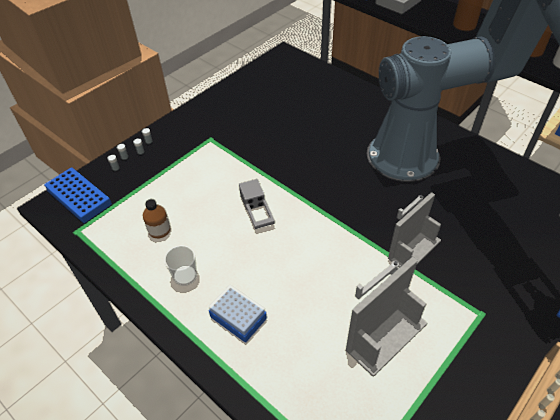

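View pics/top0.png

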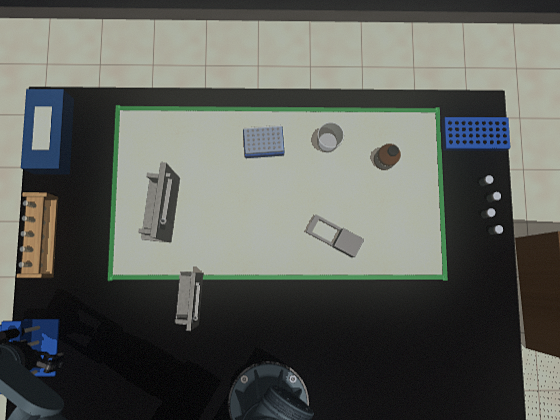

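View pics/wrist0.png

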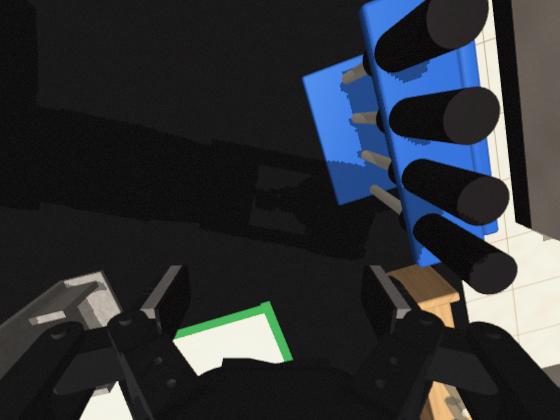

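Candidates for the board: the large one at top (160,205) / scene (385,320) and the small one at top (190,298) / scene (415,235). The only carrier is at top (335,236). I choose the larger board and will check it in close crops.

Run:
```python
import cv2
a=cv2.imread('pics/top0.png');s=cv2.imread('pics/scene0.png')
A=cv2.resize(a[150:255,125:205],None,fx=5.6,fy=5.6,interpolation=cv2.INTER_CUBIC)
B=cv2.resize(a[205:265,295:370],None,fx=8,fy=8,interpolation=cv2.INTER_CUBIC)
cv2.imwrite('pics/a1.png',A);cv2.imwrite('pics/a2.png',B)
cv2.imwrite('pics/a3.png',cv2.resize(s[180:380,330:450],None,fx=3,fy=3,interpolation=cv2.INTER_CUBIC))
cv2.imwrite('pics/a4.png',cv2.resize(s[170:235,230:285],None,fx=8,fy=8,interpolation=cv2.INTER_CUBIC))
```

```text
(no output)
```

View pics/a1.png

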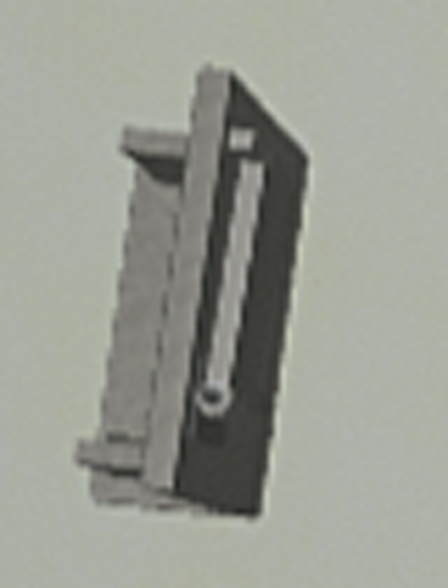

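View pics/a2.png

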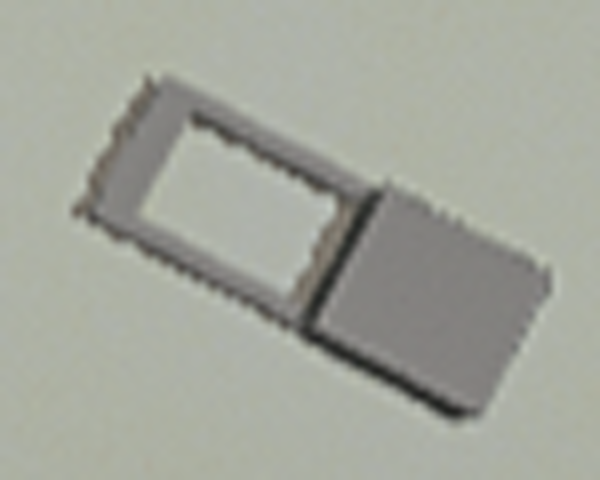

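View pics/a3.png

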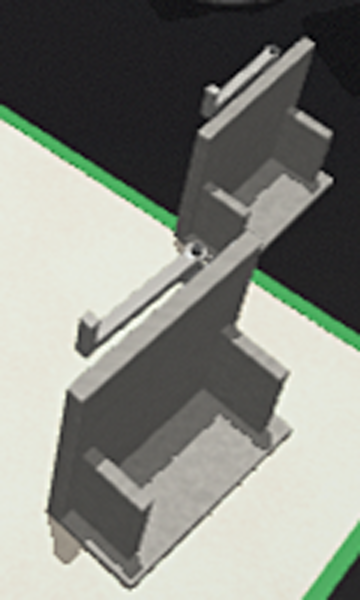

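View pics/a4.png

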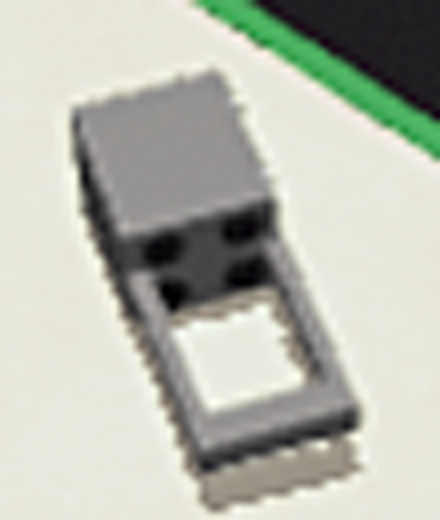

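```bash
cat >> h.py <<'E'
from scipy.optimize import least_squares
def proj(c,X):
    X=np.atleast_2d(X);p=X@np.array(c['R']).T+np.array(c['t'])
    f=210/np.tan(np.radians(float(c['vfov']))/2)
    return np.c_[f*p[:,0]/p[:,2]+float(c['cx']),f*p[:,1]/p[:,2]+float(c['cy'])]
def fitpose(obs,x0):
    # obs: list of (cam, local pts, pixels) ; planar pose x,y,yaw
    def W(x,L):
        L=np.array(L,float);c,s=np.cos(x[2]),np.sin(x[2])
        return np.c_[x[0]+c*L[:,0]-s*L[:,1],x[1]+s*L[:,0]+c*L[:,1],L[:,2]]
    r=lambda x:np.concatenate([(proj(c,W(x,L))-np.array(P)).ravel() for c,L,P in obs])
    s=least_squares(r,x0,loss='soft_l1')
    return s.x, r(s.x).reshape(-1,2).round(1)
E
python3 - <<'E'
from h import *
T=dict(np.load('top0.npz'));S=dict(np.load('scene0.npz'))
t1=lambda L:[(125+a/5.6,150+b/5.6) for a,b in L]
s3=lambda L:[(330+a/3,180+b/3) for a,b in L]
t2=lambda L:[(295+a/8,205+b/8) for a,b in L]
s4=lambda L:[(230+a/8,170+b/8) for a,b in L]
ob=[(T,[(.1,0,.2),(-.1,0,.2),(.1,.016,.2),(-.1,.016,.2),(-.055,-.013,.2)],t1([(232,72),(172,492),(200,65),(140,485),(213,397)])),
    (S,[(.1,0,.2),(-.055,-.013,.2)],s3([(68,392),(196,251)]))]
x,r=fitpose(ob,[.5,.3,-.1]);print('board',x,r.tolist())
h=.035
oc=[(T,[(.035,.03,.05),(-.035,.03,.05),(-.035,-.03,.05),(.035,-.03,.05),(.125,.03,.032),(.125,-.03,.032),(.109,.022,.032),(.109,-.022,.032)],None)]
tp=t2([(310,325),(475,418),(552,280),(388,185),(80,210),(155,80),(140,210),(190,115)])
sp=s4([(272,205),(218,70),(75,108),(120,235),(355,408),(205,460),(310,378),(205,412)])
L=oc[0][1]
for o in ([(T,L,tp)],[(S,L,sp)],[(T,L,tp),(S,L,sp)]):
    x2,r=fitpose(o,[.45,-.15,2.5]);print('carrier',x2,r.tolist())
# hook tip angle
c,s=np.cos(x[2]),np.sin(x[2])
for a in np.arange(0,.4,.05):
    l=np.array([-.055+.117*np.cos(a),-.013-.117*np.sin(a)])
    p=[x[0]+c*l[0]-s*l[1],x[1]+s*l[0]+c*l[1],.23]
    print(round(a,2),np.round(p,4),proj(T,p)[0].round(1),proj(S,p)[0].round(1))
print(t1([(242,138)]),s3([(90,320)]))
E
```

```text
board [ 0.56034254  0.28183511 -0.09852251] [[-0.7, -0.6], [-0.0, -0.3], [-1.0, -0.0], [-0.5, 0.3], [-0.1, -0.1], [-0.6, -2.2], [-0.3, -0.7]]
carrier [ 0.45838807 -0.23366336  1.0693946 ] [[-0.4, 0.4], [0.2, 0.4], [0.1, -0.4], [-0.6, -0.1], [0.7, 0.4], [0.9, -1.0], [-0.8, 0.6], [-0.0, -0.4]]
carrier [ 0.46205892 -0.23149488  1.06721964] [[0.7, -0.9], [0.3, -0.4], [-1.2, -0.1], [-0.2, 0.6], [0.3, 0.2], [-1.3, -0.6], [1.5, 0.6], [-0.2, 0.4]]
carrier [ 0.45979034 -0.23298401  1.06812327] [[-0.7, -0.1], [-0.1, -0.1], [-0.2, -0.9], [-0.8, -0.6], [0.5, -0.1], [0.7, -1.5], [-1.0, 0.1], [-0.2, -0.9], [0.8, -1.6], [0.4, -1.1], [-1.0, -0.8], [0.0, -0.1], [0.5, -0.6], [-1.0, -1.4], [1.7, -0.2], [0.0, -0.3]]
0.0 [0.6208 0.2628 0.23  ] [166.4 174.4] [361.1 286.4]
0.05 [0.62  0.257 0.23 ] [168.6 174.7] [359.  284.6]
0.1 [0.619  0.2512 0.23  ] [170.9 175.1] [357.1 282.8]
0.15 [0.6177 0.2455 0.23  ] [173.1 175.6] [355.3 280.8]
0.2 [0.6162 0.2399 0.23  ] [175.3 176.2] [353.6 278.9]
0.25 [0.6143 0.2344 0.23  ] [177.4 176.9] [352.1 276.9]
0.3 [0.6122 0.2289 0.23  ] [179.6 177.8] [350.6 274.8]
0.35 [0.6098 0.2236 0.23  ] [181.6 178.7] [349.3 272.7]
[(168.21428571428572, 174.64285714285714)] [(360.0, 286.6666666666667)]
```

```bash
cat >> h.py <<'E'
from scipy.spatial.transform import Rotation as Rn, Slerp
def Rq(q): return Rn.from_quat([q[1],q[2],q[3],q[0]])
def cur():
    o=telemetry.get_obs();return o,np.array(o['eef_pos']),Rq(o['eef_rot'])
def down(yang,tilt=0):
    # tool pointing down, tool y at world angle yang; tilt = turn about tool y
    z=np.array([0,0,-1.]);y=np.array([np.cos(yang),np.sin(yang),0]);x=np.cross(y,z)
    return Rn.from_matrix(np.c_[x,y,z])*Rn.from_rotvec([0,tilt,0])
def rows(p0,R0,p1,R1,n):
    sl=Slerp([0,1],Rn.concatenate([R0,R1]))
    for i in range(n):
        a,b=sl(i/n),sl((i+1)/n)
        d=a.inv().apply((p1-p0)/n)/.2; w=(a.inv()*b).as_rotvec()/np.pi
        print(np.round(np.r_[d,w],4).tolist(), end=',\n' if i<3 or i==n-1 else ',\n')
def go(p1,R1=None,n=4):
    o,p,R=cur();rows(p,R,np.array(p1),R1 or R,n)
def st():
    o,p,R=cur();m=R.as_matrix()
    print('t',round(o['time_s'],2),'p',p.round(4),'yang',round(np.arctan2(m[1,1],m[0,1]),3),'z',m[:,2].round(3),'F',np.round(o['wrist_force'],1),'op',round(o['opening'],3),'q',np.round(o['q'],2))
E
python3 - <<'E'
from h import *
st();go([.40,.40,.31],down(1.43),6);print();rows(np.array([.4,.4,.31]),down(1.43),np.array([.62,.258,.30]),down(1.43),6)
E
```

```text
t 0.15 p [0.1865 0.5435 0.2306] yang 1.24 z [-0.001 -0.001 -1.   ] F [ 0.  -0.8 -0.2] op 1.002 q [ 1.03  0.18  1.61 -0.    1.35 -0.21]
[-0.2071, -0.0554, -0.0662, -0.0001, -0.0, -0.0101],
[-0.2052, -0.0619, -0.0662, -0.0001, -0.0, -0.0101],
[-0.2031, -0.0684, -0.0662, -0.0001, -0.0, -0.0101],
[-0.2009, -0.0747, -0.0662, -0.0001, -0.0, -0.0101],
[-0.1984, -0.081, -0.0662, -0.0001, -0.0, -0.0101],
[-0.1958, -0.0873, -0.0662, -0.0001, -0.0, -0.0101],

[-0.1981, -0.0914, 0.0083, 0.0, 0.0, 0.0],
[-0.1981, -0.0914, 0.0083, 0.0, 0.0, 0.0],
[-0.1981, -0.0914, 0.0083, 0.0, 0.0, 0.0],
[-0.1981, -0.0914, 0.0083, 0.0, 0.0, 0.0],
[-0.1981, -0.0914, 0.0083, 0.0, 0.0, 0.0],
[-0.1981, -0.0914, 0.0083, 0.0, 0.0, 0.0],
```

```bash
python3 -m pendant '[[[-0.2,-0.06,-0.1,0,0,-0.01],[-0.2,-0.06,-0.1,0,0,-0.01],[-0.2,-0.07,-0.1,0,0,-0.01],[-0.2,-0.075,-0.05,0,0,-0.01],[-0.2,-0.08,-0.05,0,0,-0.01],[-0.2,-0.08,0,0,0,-0.01],[-0.2,-0.09,0,0,0,0],[-0.2,-0.09,0,0,0,0],[-0.2,-0.09,0,0,0,0],[-0.2,-0.09,0,0,0,0],[-0.1,-0.05,0,0,0,0],[0,0,0,0,0,0]]]'
python3 - <<'E'
from h import *
st();go([.62,.258,.27],down(1.43),3)
E
```

```text
time_s: 1.65
eef_pos: [0.5751, 0.2881, 0.3081]
eef_rot: [-0.003, 0.066, 0.998, -0.003]
wrist_force: [0.3, 0.6, -0.6]
opening: 1.002
t 1.65 p [0.5751 0.2881 0.3081] yang 1.438 z [-0.007 -0.005 -1.   ] F [ 0.3  0.6 -0.6] op 1.002 q [ 0.28  0.29  1.32 -0.    1.54 -1.16]
[-0.0813, -0.0395, 0.0632, -0.0006, -0.0007, 0.0008],
[-0.0813, -0.0394, 0.0633, -0.0006, -0.0007, 0.0008],
[-0.0812, -0.0393, 0.0634, -0.0006, -0.0007, 0.0008],
```

```bash
python3 -m pendant '[[[-0.085,-0.04,0.065,0,0,0],[-0.085,-0.04,0.065,0,0,0],[-0.085,-0.04,0.065,0,0,0],[-0.01,-0.003,0,0,0,0]]]'
python3 - <<'E'
from h import *
st()
for n in ['wrist','scene']:
    c=imaging.camera(n);cv2.imwrite(f'pics/{n}1.png',c['pixels'])
    print(proj(c,[[.62,.258,.23]]))
go([.62,.258,.215],down(1.43),2)
E
```

```text
time_s: 2.15
eef_pos: [0.6245, 0.2568, 0.2649]
eef_rot: [-0.005, 0.065, 0.998, -0.003]
wrist_force: [-0.0, -0.5, 0.4]
opening: 1.0
t 2.15 p [0.6245 0.2568 0.2649] yang 1.441 z [-0.01  -0.005 -1.   ] F [-0.  -0.5  0.4] op 1.0 q [ 0.22  0.39  1.28 -0.    1.48 -1.22]
[[276.34831947 236.72706795]]
[[359.44151944 284.86289393]]
[0.0103, -0.0003, 0.1296, -0.0008, -0.0011, 0.0019],
[0.0108, -0.0006, 0.1295, -0.0008, -0.0011, 0.0019],
```

View pics/wrist1.png

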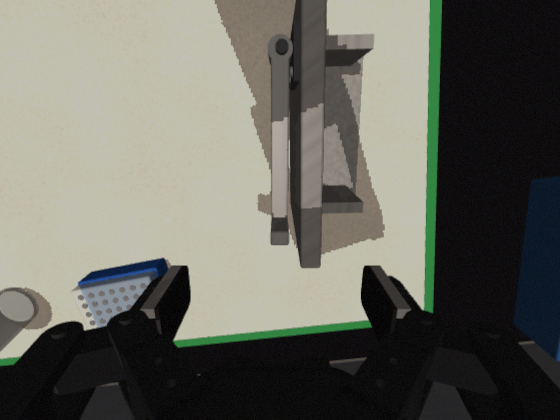

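The tip top sits at (279,238), predicted (276,237), so the pose is good. The jaws straddle it; I descend.

```bash
python3 -m pendant '[[[0.01,0,0.13,-0.001,-0.001,0.002],[0.01,0,0.13,-0.001,-0.001,0.002],[0,0,0.01,0,0,0]]]'
python3 -m pendant '[[[0,0,0,0,0,0],[0,0,0,0,0,0],[0,0,0,0,0,0],[0,0,0,0,0,0],[0,0,0,0,0,0],[0,0,0,0,0,0],[0,0,0,0,0,0],[0,0,0,0,0,0]]]' 1
python3 - <<'E'
from h import *
st()
E
```

```text
time_s: 2.62
eef_pos: [0.6207, 0.26, 0.215]
eef_rot: [0.002, 0.07, 0.998, 0.002]
wrist_force: [-0.1, 0.4, -0.4]
opening: 1.002
time_s: 3.62
eef_pos: [0.6226, 0.261, 0.2202]
eef_rot: [0.005, 0.069, 0.998, 0.003]
wrist_force: [0.6, -0.2, 0.2]
opening: 0.109
t 3.62 p [0.6226 0.261  0.2202] yang 1.432 z [ 0.011  0.005 -1.   ] F [ 0.6 -0.2  0.2] op 0.109 q [ 0.22  0.4   1.35  0.    1.38 -1.21]
```

Run:
```python
from h import *
c=imaging.camera('scene');cv2.imwrite('pics/s2.png',cv2.resize(c['pixels'][220:380,300:460],None,fx=3.5,fy=3.5,interpolation=cv2.INTER_CUBIC))
c=imaging.camera('wrist');cv2.imwrite('pics/w2.png',c['pixels'])
```

```text
(no output)
```

View pics/s2.png

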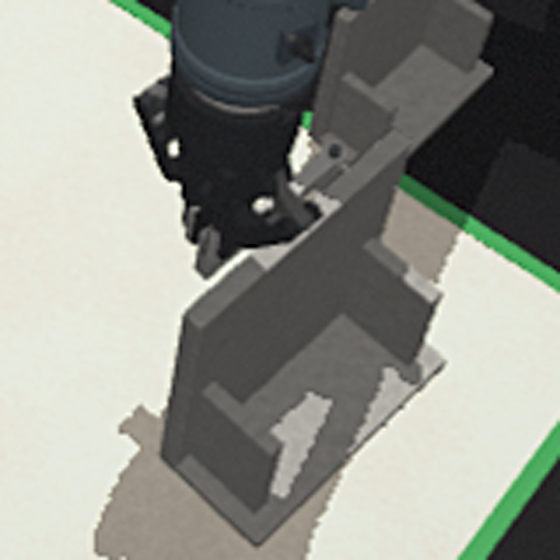

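View pics/w2.png

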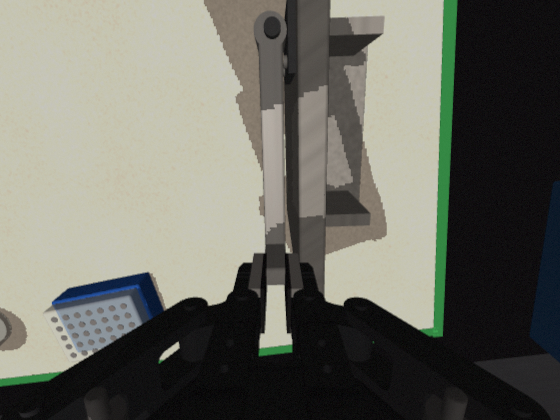

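```bash
python3 -m pendant '[[[0.005,-0.075,0,0,0,0.04],[0.005,-0.075,0,0,0,0.04],[0.005,-0.075,0,0,0,0.04],[0.005,-0.075,0,0,0,0.04],[0.005,-0.075,0,0,0,0.04],[0.005,-0.075,0,0,0,0.04]]]'
python3 - <<'E'
from h import *
st();o,p,R=cur();d=p[:2]-[.504,.2745];print(np.hypot(*d),-np.arctan2(d[1],d[0])-.0985)
E
```

```text
time_s: 4.47
eef_pos: [0.5798, 0.1833, 0.2202]
eef_rot: [0.007, 0.442, 0.897, 0.006]
wrist_force: [-0.6, 1.2, 1.4]
opening: 0.111
t 4.47 p [0.5798 0.1833 0.2202] yang 0.655 z [ 0.017  0.005 -1.   ] F [-0.6  1.2  1.4] op 0.111 q [ 0.11  0.25  1.55  0.    1.33 -0.55]
0.1185234221585536 0.7788982386795411
```

```bash
python3 -m pendant '[[[0.005,-0.075,0,0,0,0.04],[0.005,-0.075,0,0,0,0.04],[0.005,-0.075,0,0,0,0.04],[0.005,-0.075,0,0,0,0.04],[0.005,-0.075,0,0,0,0.04],[0.005,-0.075,0,0,0,0.04],[0,-0.01,0,0,0,0.005]]]'
python3 - <<'E'
from h import *
st();o,p,R=cur();d=p[:2]-[.504,.2745];print(np.hypot(*d),-np.arctan2(d[1],d[0])-.0985)
E
```

```text
time_s: 5.35
eef_pos: [0.4931, 0.158, 0.2203]
eef_rot: [0.007, 0.756, 0.655, 0.011]
wrist_force: [9.8, 1.1, -7.0]
opening: 0.113
t 5.35 p [0.4931 0.158  0.2203] yang -0.143 z [ 0.027  0.004 -1.   ] F [ 9.8  1.1 -7. ] op 0.113 q [0.08 0.04 1.78 0.   1.29 0.22]
0.11704357313806144 1.5654603522654114
```

```bash
python3 -m pendant '[[[0,0,0,0,0,0],[0,0,0,0,0,0],[0,0,0,0,0,0],[0,0,0,0,0,0],[0,0,0,0,0,0]]]' 0
python3 -m pendant '[[[0,0,-0.2,0,0,0],[0,0,-0.2,0,0,0],[0,0,-0.2,0,0,0],[0,0,0,0,0,0]]]'
python3 - <<'E'
from h import *
st()
for n in ['scene','top']:
    c=imaging.camera(n);cv2.imwrite(f'pics/{n}3.png',c['pixels']);np.savez(f'{n}3.npz',**{k:np.array(v) for k,v in c.items()})
    x=np.array([.5603,.2818]);cc,s=np.cos(-.0985),np.sin(-.0985)
    for a in (1.4,1.5,1.571):
        l=np.array([-.055+.117*np.cos(a),-.013-.117*np.sin(a)])
        P=[x[0]+cc*l[0]-s*l[1],x[1]+s*l[0]+cc*l[1],.23];print(n,a,np.round(P,4),proj(c,P)[0].round(1))
E
```

```text
time_s: 5.98
eef_pos: [0.4935, 0.158, 0.2205]
eef_rot: [0.007, 0.754, 0.656, 0.011]
wrist_force: [0.2, -0.0, -0.2]
opening: 0.999
time_s: 6.48
eef_pos: [0.4898, 0.1575, 0.3432]
eef_rot: [0.006, 0.754, 0.657, 0.01]
wrist_force: [0.6, -0.0, 0.8]
opening: 0.998
t 6.47 p [0.4898 0.1575 0.3432] yang -0.138 z [ 0.024  0.004 -1.   ] F [ 0.6 -0.   0.8] op 0.998 q [ 0.08 -0.05  1.63  0.    1.54  0.22]
scene 1.4 [0.5127 0.1576 0.23  ] [352.1 229.9]
scene 1.5 [0.501  0.1573 0.23  ] [355.1 226.8]
scene 1.571 [0.4928 0.1578 0.23  ] [357.5 224.8]
top 1.4 [0.5127 0.1576 0.23  ] [206.6 216.4]
top 1.5 [0.501  0.1573 0.23  ] [206.7 220.9]
top 1.571 [0.4928 0.1578 0.23  ] [206.4 224.2]
```

View pics/scene3.png

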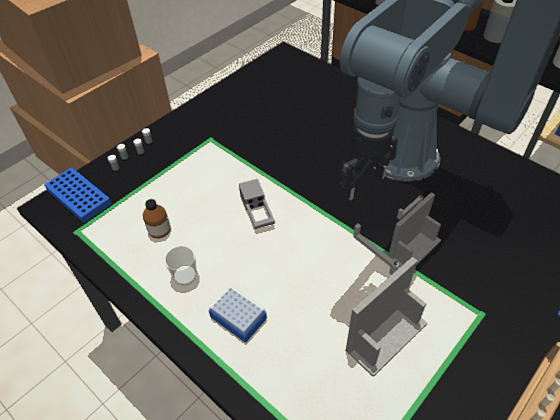

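View pics/top3.png

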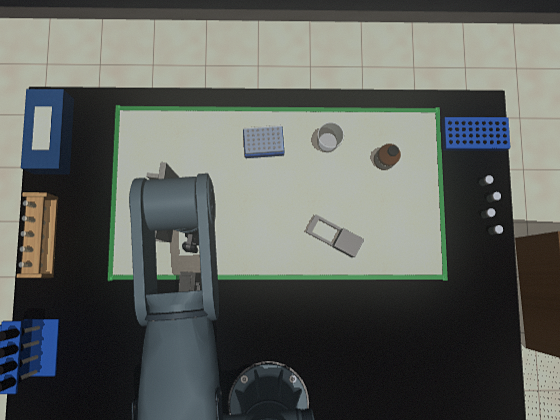

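The hook is fully out, with its tip at scene (357,225), matching the prediction for 1.571. Next is the lying carrier.

```bash
cat >> h.py <<'E'
XC=np.array([np.cos(1.068),np.sin(1.068),0]);C0=np.array([.460,-.233,0])
E
python3 - <<'E'
from h import *
R=down(1.068-np.pi/2,-np.radians(35));z=R.as_matrix()[:,2];print(z)
G=C0+XC*.095+[0,0,.03]+.022*z;print(G)
pre=G-.12*z;print(pre);go(pre,R,10)
E
```

```text
[-0.27639368 -0.50258976 -0.81915204]
[ 0.49969772 -0.16081432  0.01197866]
[ 0.53286496 -0.10050355  0.1102769 ]
[-0.1253, 0.038, 0.1144, 0.004, -0.0195, 0.0111],
[-0.1166, 0.0437, 0.1213, 0.004, -0.0195, 0.0111],
[-0.1074, 0.0492, 0.1276, 0.004, -0.0195, 0.0111],
[-0.0976, 0.0544, 0.1332, 0.004, -0.0195, 0.0111],
[-0.0873, 0.0593, 0.1381, 0.004, -0.0195, 0.0111],
[-0.0765, 0.064, 0.1424, 0.004, -0.0195, 0.0111],
[-0.0654, 0.0683, 0.1459, 0.004, -0.0195, 0.0111],
[-0.0539, 0.0722, 0.1487, 0.004, -0.0195, 0.0111],
[-0.0421, 0.0758, 0.1507, 0.004, -0.0195, 0.0111],
[-0.0302, 0.0789, 0.1519, 0.004, -0.0195, 0.0111],
```

```bash
python3 -m pendant '[[[-0.14,0.04,0.08,0.004,-0.02,0.011],[-0.13,0.044,0.1,0.004,-0.02,0.011],[-0.11,0.05,0.13,0.004,-0.02,0.011],[-0.1,0.055,0.135,0.004,-0.02,0.011],[-0.087,0.06,0.14,0.004,-0.02,0.011],[-0.077,0.064,0.142,0.004,-0.02,0.011],[-0.065,0.068,0.146,0.004,-0.02,0.011],[-0.054,0.072,0.15,0.004,-0.02,0.011],[-0.042,0.076,0.15,0.004,-0.02,0.011],[-0.03,0.08,0.15,0.004,-0.02,0.011],[0,0,0,0,0,0]]]'
python3 - <<'E'
from h import *
st()
R=down(1.068-np.pi/2,-np.radians(35));z=R.as_matrix()[:,2]
G=C0+XC*.095+[0,0,.03]+.022*z
go(G-.12*z,R,2);c=imaging.camera('wrist');cv2.imwrite('pics/w4.png',c['pixels'])
L=np.array([[.109,.03],[.109,-.03],[.125,.03],[.125,-.03]]);Y=np.array([-XC[1],XC[0],0])
print(proj(c,[C0+a*XC+b*Y+[0,0,.032] for a,b in L]).round(0).tolist())
E
```

```text
time_s: 7.95
eef_pos: [0.5177, -0.1172, 0.0986]
eef_rot: [0.154, 0.814, 0.483, -0.284]
wrist_force: [0.6, 0.1, 0.5]
opening: 1.002
t 7.95 p [ 0.5177 -0.1172  0.0986] yang -0.507 z [-0.313 -0.525 -0.792] F [0.6 0.1 0.5] op 1.002 q [-0.11  0.52  1.61 -0.6   1.37  0.62]
[0.0254, 0.0123, -0.0568, -0.0034, 0.0074, 0.0018],
[0.0268, 0.0128, -0.0561, -0.0034, 0.0074, 0.0018],
[[243.0, 195.0], [327.0, 197.0], [241.0, 181.0], [330.0, 182.0]]
```

View pics/w4.png

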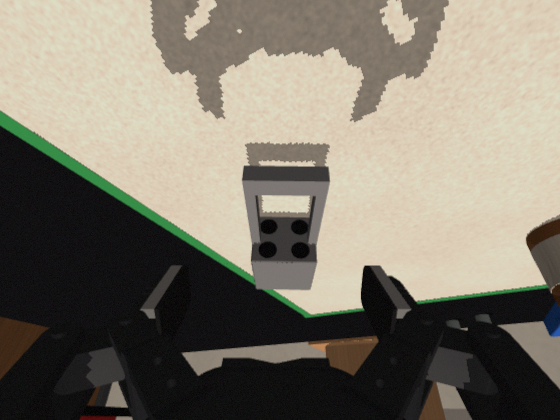

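The bar in view at (245–329,182) matches the predicted (241–330,182). Go to the grasp.

Run:
```python
from h import *
st()
R=down(1.068-np.pi/2,-np.radians(35));z=R.as_matrix()[:,2]
G=C0+XC*.095+[0,0,.03]+.022*z
go(G-.03*z,R,3);rows(G-.03*z,R,G,R,1)
```

```text
t 8.0 p [ 0.5183 -0.1166  0.1   ] yang -0.506 z [-0.311 -0.525 -0.792] F [0.6 1.1 0.7] op 0.999 q [-0.11  0.51  1.61 -0.6   1.37  0.62]
[0.024, 0.0108, 0.1147, -0.0021, 0.0048, 0.0011],
[0.0223, 0.01, 0.1151, -0.0021, 0.0048, 0.0011],
[0.0207, 0.0091, 0.1155, -0.0021, 0.0048, 0.0011],
[-0.0, -0.0, 0.15, 0.0, 0.0, 0.0],
```

```bash
python3 -m pendant '[[[0.025,0.011,0.115,-0.002,0.005,0.001],[0.023,0.01,0.115,-0.002,0.005,0.001],[0.02,0.009,0.115,-0.002,0.005,0.001],[0,0,0.07,0,0,0]]]'
python3 - <<'E'
from h import *
st()
R=down(1.068-np.pi/2,-np.radians(35));z=R.as_matrix()[:,2]
G=C0+XC*.095+[0,0,.03]+.022*z
go(G,R,2);c=imaging.camera('wrist');cv2.imwrite('pics/w5.png',c['pixels'])
E
```

```text
time_s: 8.5
eef_pos: [0.5066, -0.1499, 0.0272]
eef_rot: [0.153, 0.821, 0.488, -0.253]
wrist_force: [-0.5, 0.6, 0.3]
opening: 0.999
t 8.5 p [ 0.5066 -0.1499  0.0272] yang -0.496 z [-0.266 -0.499 -0.825] F [-0.5  0.6  0.3] op 0.999 q [-0.18  0.57  1.69 -0.63  1.17  0.65]
[-0.0051, -0.0023, 0.0497, 0.0012, -0.0016, 0.0004],
[-0.0048, -0.0022, 0.0498, 0.0012, -0.0016, 0.0004],
```

View pics/w5.png

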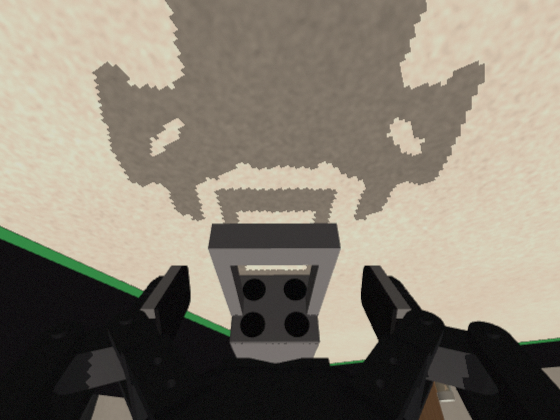

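```bash
python3 -m pendant '[[[-0.005,-0.002,0.05,0.001,-0.002,0],[-0.005,-0.002,0.045,0.001,-0.002,0]]]'
python3 -m pendant '[[[0,0,0,0,0,0],[0,0,0,0,0,0],[0,0,0,0,0,0],[0,0,0,0,0,0],[0,0,0,0,0,0]]]' 1
python3 - <<'E'
from h import *
st();c=imaging.camera('wrist');cv2.imwrite('pics/w6.png',c['pixels'])
c=imaging.camera('scene');cv2.imwrite('pics/s6.png',cv2.resize(c['pixels'][130:260,200:330],None,fx=4,fy=4,interpolation=cv2.INTER_CUBIC))
E
```

```text
time_s: 8.8
eef_pos: [0.5001, -0.1609, 0.0128]
eef_rot: [0.154, 0.82, 0.487, -0.26]
wrist_force: [-1.2, -0.6, 0.8]
opening: 1.003
time_s: 9.43
eef_pos: [0.5002, -0.161, 0.013]
eef_rot: [0.154, 0.82, 0.486, -0.26]
wrist_force: [-0.2, -1.4, -0.4]
opening: 0.685
t 9.43 p [ 0.5002 -0.161   0.013 ] yang -0.5 z [-0.276 -0.506 -0.817] F [-0.2 -1.4 -0.4] op 0.685 q [-0.2   0.59  1.7  -0.65  1.15  0.66]
```

View pics/w6.png

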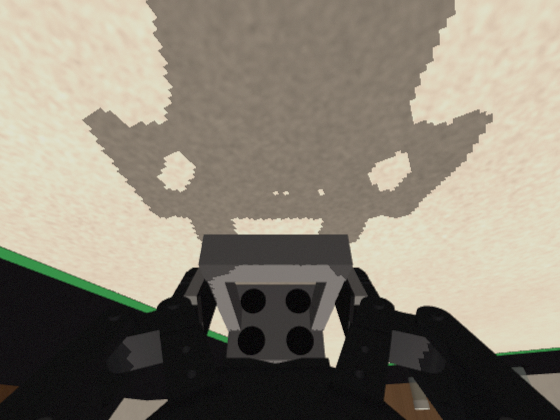

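View pics/s6.png

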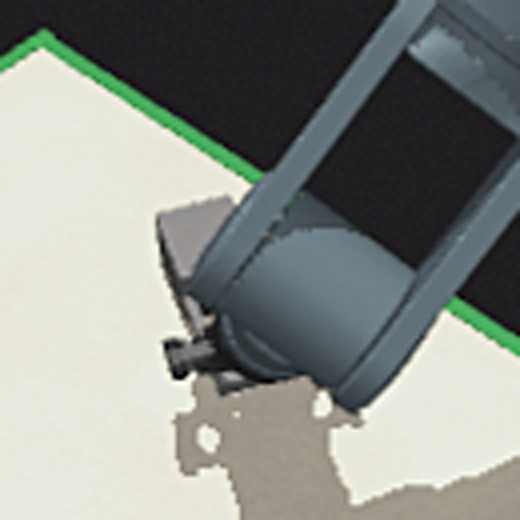

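```bash
cat >> h.py <<'E'
def pad(p1,R1,n,k=.022):
    o,p,R=cur();P0=p-k*R.as_matrix()[:,2];p1=np.array(p1)
    sl=Slerp([0,1],Rn.concatenate([R,R1]))
    f=lambda i:(P0+(p1-P0)*i/n+k*sl(i/n).as_matrix()[:,2],sl(i/n))
    for i in range(n):
        a,A=f(i);b,B=f(i+1);print(np.round(np.r_[A.inv().apply(b-a)/.2,(A.inv()*B).as_rotvec()/np.pi],3).tolist(),end=',')
    print()
E
python3 - <<'E'
from h import *
o,p,R=cur();P0=p-.022*R.as_matrix()[:,2];print(P0)
pad(P0+[0,0,.12],R,4)
E
```

```text
[ 0.50623474 -0.14984678  0.031001  ]
[-0.086, 0.0, -0.123, 0.0, 0.0, 0.0],[-0.086, 0.0, -0.123, 0.0, 0.0, 0.0],[-0.086, 0.0, -0.123, 0.0, 0.0, 0.0],[-0.086, 0.0, -0.123, 0.0, 0.0, 0.0],
```

```bash
python3 -m pendant '[[[-0.04,0,-0.06,0,0,0],[-0.086,0,-0.123,0,0,0],[-0.086,0,-0.123,0,0,0],[-0.086,0,-0.123,0,0,0],[-0.05,0,-0.06,0,0,0]]]'
python3 - <<'E'
from h import *
st();c=imaging.camera('scene');cv2.imwrite('pics/s7.png',cv2.resize(c['pixels'][80:260,180:360],None,fx=3,fy=3,interpolation=cv2.INTER_CUBIC))
pad([.506,-.15,.15],down(1.068-np.pi/2,np.radians(55)),12)
E
```

```text
time_s: 10.15
eef_pos: [0.499, -0.1593, 0.1359]
eef_rot: [0.152, 0.82, 0.487, -0.259]
wrist_force: [-0.1, 0.7, -3.4]
opening: 0.686
t 10.15 p [ 0.499  -0.1593  0.1359] yang -0.499 z [-0.277 -0.501 -0.82 ] F [-0.1  0.7 -3.4] op 0.686 q [-0.2   0.39  1.69 -0.6   1.32  0.52]
[0.015, 0.0, 0.001, -0.0, 0.042, 0.0],[0.015, 0.0, 0.001, -0.0, 0.042, 0.0],[0.015, 0.0, 0.001, -0.0, 0.042, 0.0],[0.014, 0.0, 0.001, -0.0, 0.042, 0.0],[0.014, 0.0, 0.001, -0.0, 0.042, 0.0],[0.014, 0.0, 0.001, -0.0, 0.042, 0.0],[0.014, 0.0, 0.001, -0.0, 0.042, 0.0],[0.013, 0.0, 0.001, -0.0, 0.042, 0.0],[0.013, 0.0, 0.001, -0.0, 0.042, 0.0],[0.013, 0.0, 0.001, -0.0, 0.042, 0.0],[0.013, 0.0, 0.001, -0.0, 0.042, 0.0],[0.012, 0.0, 0.0, -0.0, 0.042, 0.0],
```

View pics/s7.png

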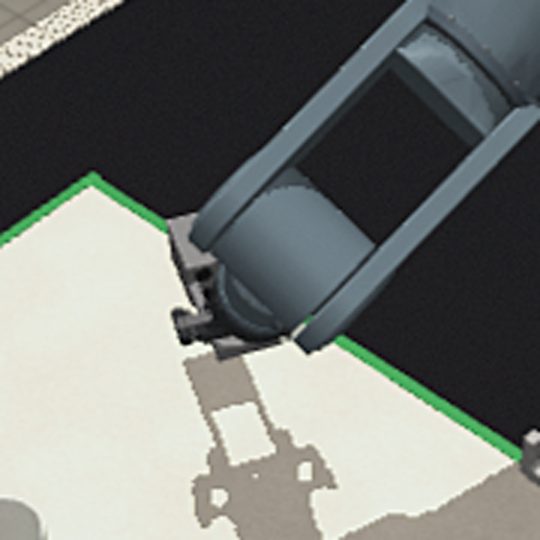

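```bash
python3 -m pendant '[[[0.015,0,0,0,0.042,0],[0.015,0,0,0,0.042,0],[0.015,0,0,0,0.042,0],[0.015,0,0,0,0.042,0],[0.014,0,0,0,0.042,0],[0.014,0,0,0,0.042,0]]]'
python3 - <<'E'
from h import *
st()
E
python3 -m pendant '[[[0.014,0,0,0,0.042,0],[0.014,0,0,0,0.042,0],[0.013,0,0,0,0.042,0],[0.013,0,0,0,0.042,0],[0.013,0,0,0,0.042,0],[0.013,0,0,0,0.042,0]]]'
python3 - <<'E'
from h import *
st();o,p,R=cur();print(p-.022*R.as_matrix()[:,2]);R1=down(1.068-np.pi/2,np.radians(55));print((R.inv()*R1).as_rotvec()/np.pi)
for n in ['wrist','scene','top']:
    c=imaging.camera(n);cv2.imwrite(f'pics/{n}8.png',c['pixels']);np.savez(f'{n}8.npz',**{k:np.array(v) for k,v in c.items()})
E
```

```text
time_s: 10.95
eef_pos: [0.5051, -0.1408, 0.1291]
eef_rot: [-0.056, 0.854, 0.509, 0.086]
wrist_force: [-0.9, 0.3, -4.4]
opening: 0.689
t 10.95 p [ 0.5051 -0.1408  0.1291] yang -0.495 z [ 0.09   0.183 -0.979] F [-0.9  0.3 -4.4] op 0.689 q [-0.63  0.18  1.85  0.22  1.16 -0.22]
time_s: 11.7
eef_pos: [0.5075, -0.1295, 0.1343]
eef_rot: [-0.253, 0.752, 0.446, 0.415]
wrist_force: [-0.2, 0.6, -4.7]
opening: 0.689
t 11.7 p [ 0.5075 -0.1295  0.1343] yang -0.494 z [ 0.398  0.751 -0.527] F [-0.2  0.6 -4.7] op 0.689 q [-0.99  0.45  1.85  0.84  1.53 -0.85]
[ 0.49871451 -0.14599593  0.14588339]
[-0.00417129 -0.01775599 -0.00145947]
```

View pics/scene8.png

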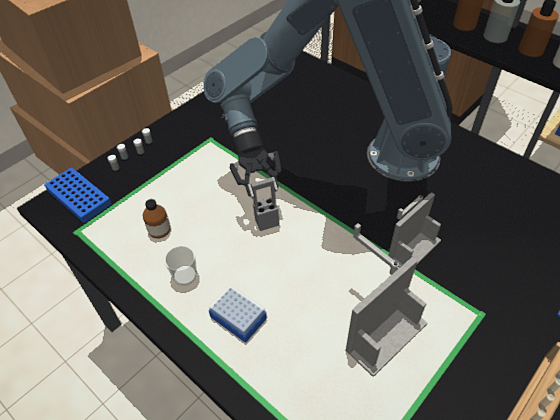

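View pics/top8.png

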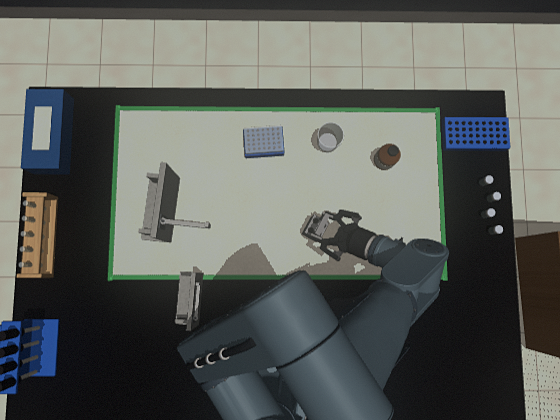

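View pics/wrist8.png

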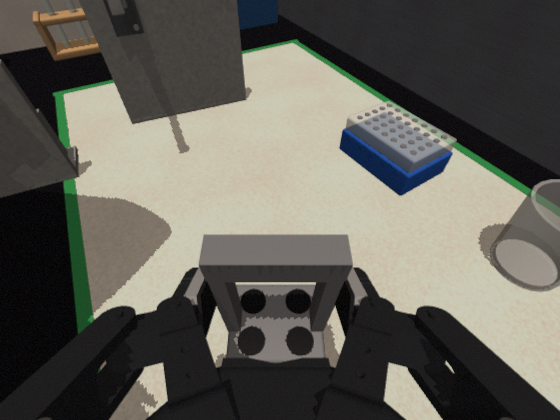

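```bash
python3 -m pendant '[[[0.005,0,0,0,0.018,0],[-0.03,0,0.02,0,0,0],[-0.03,0,0.02,0,0,0],[0,0,0,0,0,0]]]'
python3 - <<'E'
from h import *
st();o,p,R=cur();print(p-.022*R.as_matrix()[:,2]);R1=down(1.068-np.pi/2,np.radians(55));print((R.inv()*R1).as_rotvec()/np.pi)
E
```

```text
time_s: 12.35
eef_pos: [0.509, -0.1268, 0.122]
eef_rot: [-0.266, 0.739, 0.44, 0.435]
wrist_force: [0.1, -0.3, -3.8]
opening: 0.684
t 12.35 p [ 0.509  -0.1268  0.122 ] yang -0.491 z [ 0.409  0.776 -0.481] F [ 0.1 -0.3 -3.8] op 0.684 q [-1.    0.51  1.84  0.87  1.54 -0.89]
[ 0.50000313 -0.14382275  0.13252541]
[-0.00491421 -0.03486914 -0.00077253]
```

```bash
python3 -m pendant '[[[-0.012,0,0,0.002,-0.036,0],[0,0,0,0,0,0],[0,0,0,0,0,0]]]'
python3 - <<'E'
from h import *
st();o,p,R=cur();print(p-.022*R.as_matrix()[:,2]);R1=down(1.068-np.pi/2,np.radians(55));print((R.inv()*R1).as_rotvec()/np.pi);print(R.inv().apply([0,0,-1]))
c=imaging.camera('scene');cv2.imwrite('pics/s9.png',cv2.resize(c['pixels'][130:250,210:330],None,fx=4.5,fy=4.5,interpolation=cv2.INTER_CUBIC))
E
```

```text
time_s: 12.72
eef_pos: [0.5088, -0.1269, 0.12]
eef_rot: [-0.242, 0.762, 0.457, 0.391]
wrist_force: [0.2, -0.3, -3.5]
opening: 0.69
t 12.72 p [ 0.5088 -0.1269  0.12  ] yang -0.484 z [ 0.373  0.726 -0.577] F [ 0.2 -0.3 -3.5] op 0.69 q [-0.97  0.44  1.85  0.81  1.48 -0.83]
[ 0.5005847  -0.14288833  0.1326733 ]
[-0.00720071  0.00158067  0.00029248]
[-0.81629954  0.01226883  0.57749852]
```

View pics/s9.png

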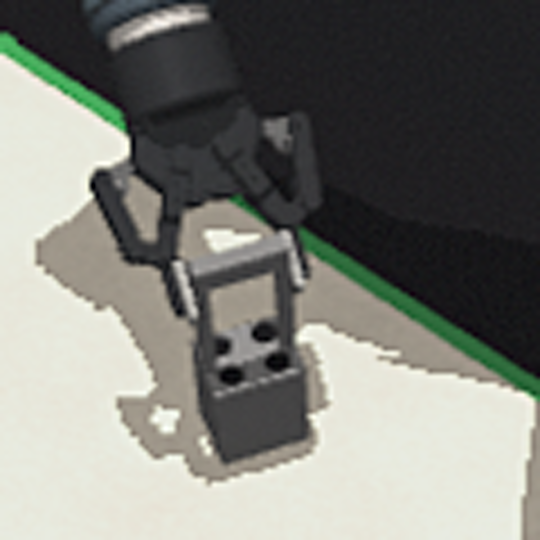

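```bash
python3 -m pendant '[[[-0.01,0,0.007,0.003,0,0],[-0.008,0,0.006,0.003,0,0],[0,0,0,0,0,0]]]'
```

```text
time_s: 13.15
eef_pos: [0.5098, -0.1275, 0.1192]
eef_rot: [-0.252, 0.757, 0.46, 0.391]
wrist_force: [-0.7, -0.5, -1.9]
opening: 0.69
```

```bash
python3 -m pendant '[[[-0.008,0,0.006,0,0,0],[0,0,0,0,0,0]]]'
```

```text
time_s: 13.4
eef_pos: [0.5101, -0.1273, 0.1192]
eef_rot: [-0.253, 0.755, 0.459, 0.393]
wrist_force: [-2.3, -1.3, -1.2]
opening: 0.685
```

```bash
python3 -m pendant '[[[0,0,0,0,0,0],[0,0,0,0,0,0],[0,0,0,0,0,0],[0,0,0,0,0,0],[0,0,0,0,0,0]]]' 0
python3 - <<'E'
from h import *
st()
for n in ['wrist','scene']:
    c=imaging.camera(n);cv2.imwrite(f'pics/{n}10.png',c['pixels'])
E
```

```text
time_s: 14.02
eef_pos: [0.5101, -0.1269, 0.1186]
eef_rot: [-0.254, 0.755, 0.458, 0.394]
wrist_force: [0.1, -0.1, -0.3]
opening: 0.999
t 14.03 p [ 0.5101 -0.1269  0.1186] yang -0.468 z [ 0.361  0.745 -0.561] F [ 0.1 -0.1 -0.3] op 0.999 q [-0.97  0.47  1.83  0.81  1.5  -0.83]
```

View pics/wrist10.png

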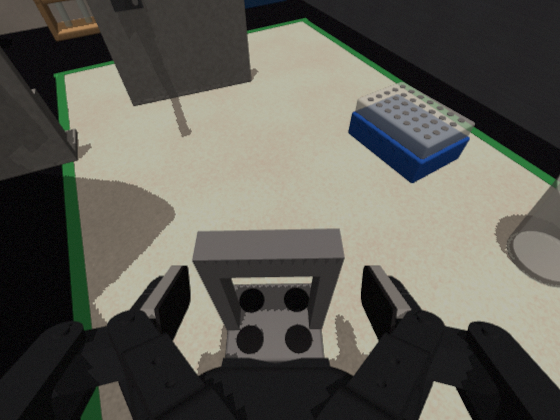

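Standing, with the fingers clear on both sides. Retreat along -z and measure.

```bash
python3 -m pendant '[[[0,0,-0.1,0,0,0],[0,0,-0.2,0,0,0],[0,0,-0.25,0,0,0],[0,0,-0.1,0,0,0],[0,0,0,0,0,0]]]'
python3 - <<'E'
from h import *
st()
for n in ['wrist','scene','top']:
    c=imaging.camera(n);cv2.imwrite(f'pics/{n}11.png',c['pixels']);np.savez(f'{n}11.npz',**{k:np.array(v) for k,v in c.items()})
    if n=='scene':cv2.imwrite('pics/s11.png',cv2.resize(c['pixels'][160:240,230:300],None,fx=8,fy=8,interpolation=cv2.INTER_CUBIC))
    if n=='top':cv2.imwrite('pics/t11.png',cv2.resize(c['pixels'][190:265,285:370],None,fx=7,fy=7,interpolation=cv2.INTER_CUBIC))
E
```

```text
time_s: 14.75
eef_pos: [0.4603, -0.2291, 0.1956]
eef_rot: [-0.254, 0.756, 0.459, 0.393]
wrist_force: [0.5, 0.6, -0.9]
opening: 0.996
t 14.75 p [ 0.4603 -0.2291  0.1956] yang -0.468 z [ 0.361  0.744 -0.563] F [ 0.5  0.6 -0.9] op 0.996 q [-1.14  0.41  1.71  0.7   1.73 -0.81]
```

View pics/s11.png

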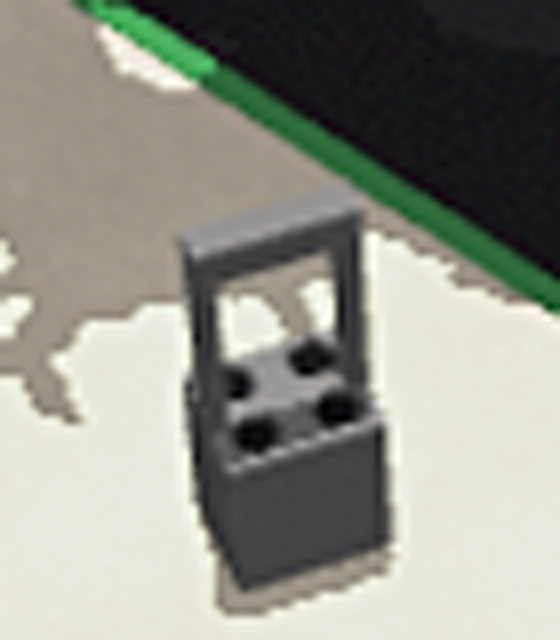

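View pics/t11.png

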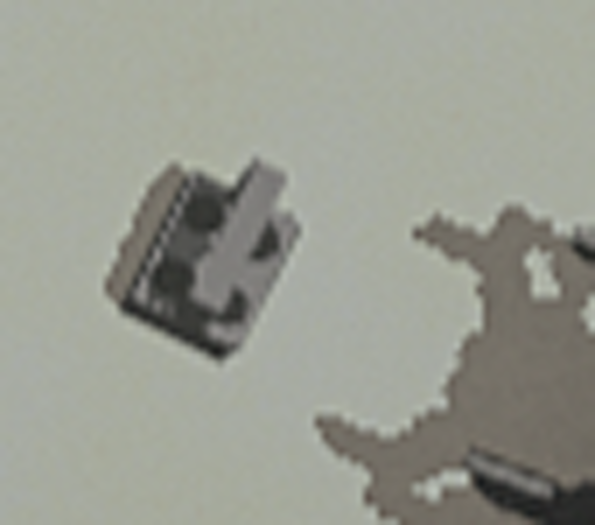

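View pics/wrist11.png

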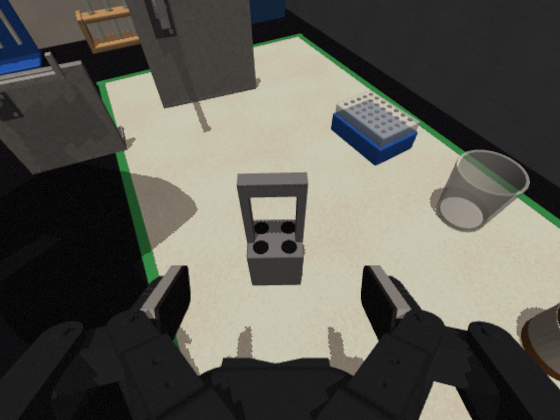

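Run:
```python
from h import *
T=dict(np.load('top11.npz'));S=dict(np.load('scene11.npz'))
t=lambda L:[(285+a/7,190+b/7) for a,b in L]
s=lambda L:[(230+a/8,160+b/8) for a,b in L]
sl=[(.007,.03,.16),(.007,-.03,.16),(-.007,.03,.16),(-.007,-.03,.16),(.025,.03,0),(.025,-.03,0),(.025,.03,.07),(.025,-.03,.07)]
sp=s([(363,210),(190,258),(345,185),(180,237),(388,545),(240,590),(383,415),(228,468)])
tl=[(.007,-.03,.16),(-.007,-.03,.16),(.007,.03,.16)]
tp=t([(258,158),(288,178),(195,288)])
for o in ([(S,sl,sp)],[(T,tl,tp)],[(S,sl,sp),(T,tl,tp)]):
    x,r=fitpose(o,[.5,-.14,1.07]);print(x,r.tolist())
```

```text
[ 0.50406697 -0.13426357  1.11682273] [[-0.3, -0.4], [0.1, 0.1], [0.1, -0.8], [-0.5, -0.9], [0.7, 0.0], [-0.4, 0.8], [0.7, 0.6], [-0.3, 0.5]]
[ 0.50308612 -0.13686732  1.10679025] [[0.1, -0.2], [0.5, -0.7], [-0.6, 1.0]]
[ 0.50345818 -0.135148    1.10210568] [[-0.3, -0.6], [-0.1, -0.3], [0.1, -1.0], [-0.5, -1.3], [0.6, -0.1], [-0.6, 0.4], [0.5, 0.4], [-0.6, 0.1], [-0.5, -0.3], [-0.1, -0.8], [-1.3, 0.9]]
```

Run:
```python
from h import *
pad([.5035,-.136,.25],down(-.466),8)
```

```text
[0.05, -0.002, 0.045, -0.001, -0.039, -0.0],[0.056, -0.002, 0.037, -0.001, -0.039, -0.0],[0.06, -0.002, 0.028, -0.001, -0.039, -0.0],[0.063, -0.002, 0.019, -0.001, -0.039, -0.0],[0.065, -0.002, 0.01, -0.001, -0.039, -0.0],[0.065, -0.002, 0.0, -0.001, -0.039, -0.0],[0.065, -0.001, -0.009, -0.001, -0.039, -0.0],[0.063, -0.001, -0.019, -0.001, -0.039, -0.0],
```

```bash
python3 -m pendant '[[[0.055,0,0.03,0,-0.039,0],[0.06,0,0.03,0,-0.039,0],[0.06,0,0.028,0,-0.039,0],[0.063,0,0.019,0,-0.039,0],[0.065,0,0.01,0,-0.039,0],[0.065,0,0,0,-0.039,0],[0.065,0,-0.009,0,-0.039,0],[0.063,0,-0.019,0,-0.039,0],[0,0,0,0,0,0]]]'
python3 - <<'E'
from h import *
st();pad([.5035,-.136,.25],down(-.466),2)
E
```

```text
time_s: 16.02
eef_pos: [0.5035, -0.1218, 0.2222]
eef_rot: [-0.011, 0.847, 0.531, -0.021]
wrist_force: [0.3, -0.6, 0.6]
opening: 1.003
t 16.02 p [ 0.5035 -0.1218  0.2222] yang -0.452 z [-0.048 -0.004 -0.999] F [ 0.3 -0.6  0.6] op 1.003 q [-0.45  0.1   1.72 -0.02  1.37  0.01]
[-0.032, 0.015, -0.014, -0.007, 0.004, 0.002],[-0.032, 0.015, -0.014, -0.007, 0.004, 0.002],
```

```bash
python3 -m pendant '[[[-0.032,0.015,0,-0.007,0.004,0.002],[-0.032,0.015,0,-0.007,0.004,0.002],[0,0,0,0,0,0]]]'
python3 - <<'E'
from h import *
st();c=imaging.camera('wrist');cv2.imwrite('pics/w12.png',c['pixels'])
a=1.105;X=np.array([np.cos(a),np.sin(a),0]);Y=np.array([-X[1],X[0],0]);C=np.array([.5035,-.136,.16])
print(proj(c,[C+i*.007*X+j*.03*Y for i,j in ((1,1),(1,-1),(-1,1),(-1,-1))]).round(0).tolist())
pad([.5035,-.136,.152],down(-.466),3)
E
```

```text
time_s: 16.4
eef_pos: [0.5013, -0.137, 0.2196]
eef_rot: [-0.001, 0.851, 0.525, 0.002]
wrist_force: [-0.6, -0.0, -0.3]
opening: 1.001
t 16.4 p [ 0.5013 -0.137   0.2196] yang -0.465 z [ 0.003  0.004 -1.   ] F [-0.6 -0.  -0.3] op 1.001 q [-0.5   0.07  1.76  0.01  1.32 -0.03]
[[236.0, 219.0], [319.0, 219.0], [236.0, 237.0], [318.0, 237.0]]
[0.002, 0.003, 0.149, 0.0, -0.0, 0.0],[0.002, 0.003, 0.149, 0.0, -0.0, 0.0],[0.003, 0.003, 0.149, 0.0, -0.0, 0.0],
```

View pics/w12.png

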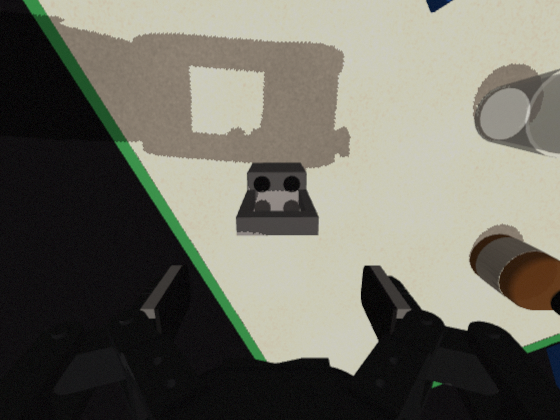

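The bar top is at (237–318, 217–236), matching the prediction. Descend and grip.

```bash
python3 -m pendant '[[[0.002,0.003,0.15,0,0,0],[0.002,0.003,0.15,0,0,0],[0.003,0.003,0.15,0,0,0],[0,0,0,0,0,0]]]'
python3 - <<'E'
from h import *
st();c=imaging.camera('wrist');cv2.imwrite('pics/w13.png',c['pixels'])
E
```

```text
time_s: 16.95
eef_pos: [0.5036, -0.1396, 0.1285]
eef_rot: [-0.001, 0.853, 0.522, 0.003]
wrist_force: [-1.6, 0.7, 0.1]
opening: 1.0
t 16.95 p [ 0.5036 -0.1396  0.1285] yang -0.472 z [ 0.005  0.004 -1.   ] F [-1.6  0.7  0.1] op 1.0 q [-0.5   0.18  1.83  0.01  1.13 -0.03]
```

View pics/w13.png

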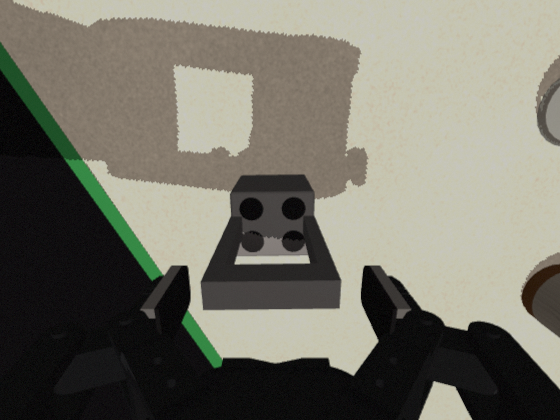

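```bash
python3 -m pendant '[[[0.015,-0.005,0,0,0,0]]]'
python3 -m pendant '[[[0,0,0,0,0,0],[0,0,0,0,0,0],[0,0,0,0,0,0],[0,0,0,0,0,0],[0,0,0,0,0,0]]]' 1
python3 -m pendant '[[[0,0,-0.06,0,0,0],[0,0,-0.1,0,0,0],[0,0,-0.2,0,0,0],[0,0,-0.2,0,0,0],[0,0,0,0,0,0]]]'
python3 - <<'E'
from h import *
st();c=imaging.camera('wrist');cv2.imwrite('pics/w14.png',c['pixels'])
c=imaging.camera('scene');cv2.imwrite('pics/s14.png',c['pixels'])
E
```

```text
time_s: 17.12
eef_pos: [0.5061, -0.1379, 0.1316]
eef_rot: [0.002, 0.853, 0.522, 0.004]
wrist_force: [0.2, -0.3, 0.1]
opening: 0.996
time_s: 17.75
eef_pos: [0.507, -0.138, 0.1341]
eef_rot: [0.003, 0.853, 0.522, 0.005]
wrist_force: [0.3, 0.7, -1.5]
opening: 0.688
time_s: 18.38
eef_pos: [0.505, -0.1377, 0.2506]
eef_rot: [0.002, 0.853, 0.522, 0.005]
wrist_force: [-0.3, -0.1, -4.0]
opening: 0.686
t 18.38 p [ 0.505  -0.1377  0.2506] yang -0.472 z [ 0.011  0.001 -1.   ] F [-0.3 -0.1 -4. ] op 0.686 q [-0.5   0.04  1.72  0.01  1.37 -0.03]
```

View pics/w14.png

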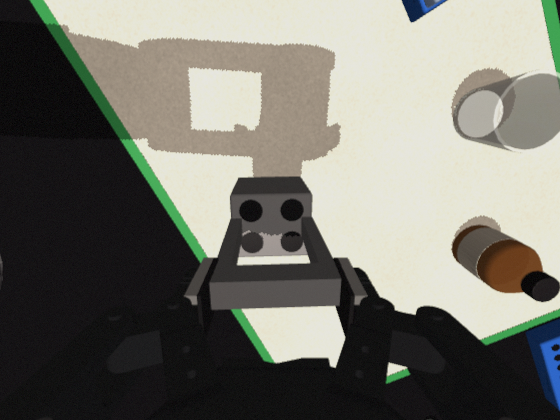

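View pics/s14.png

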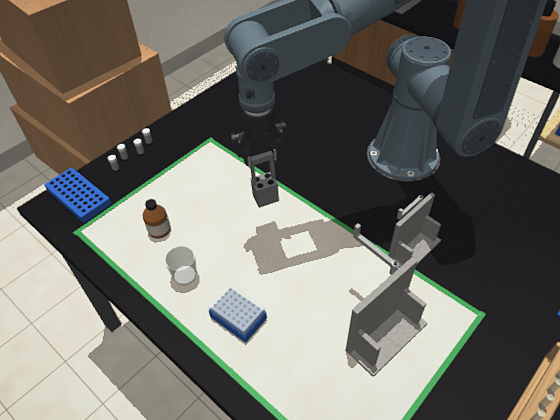

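Run:
```python
from h import *
pad([.4825,.055,.238+.022],down(-.0985),8)
```

```text
[0.101, -0.066, 0.006, 0.0, -0.0, -0.015],[0.104, -0.061, 0.006, 0.0, -0.0, -0.015],[0.107, -0.056, 0.006, 0.0, -0.0, -0.015],[0.109, -0.051, 0.006, 0.0, -0.0, -0.015],[0.111, -0.046, 0.005, 0.0, -0.0, -0.015],[0.113, -0.041, 0.005, 0.0, -0.0, -0.015],[0.115, -0.035, 0.005, 0.0, -0.0, -0.015],[0.117, -0.03, 0.005, 0.0, -0.0, -0.015],
```

```bash
python3 -m pendant '[[[0.05,-0.03,0.006,0,0,-0.015],[0.1,-0.065,0.006,0,0,-0.015],[0.105,-0.06,0.006,0,0,-0.015],[0.107,-0.055,0.006,0,0,-0.015],[0.109,-0.05,0.006,0,0,-0.015],[0.11,-0.045,0.005,0,0,-0.015],[0.11,-0.04,0.005,0,0,-0.015],[0.11,-0.035,0.005,0,0,-0.015],[0.05,-0.01,0,0,0,0],[0,0,0,0,0,0]]]'
python3 - <<'E'
from h import *
st();pad([.4825,.055,.238+.022],down(-.0985),2)
for n in ['wrist','scene','top']:
    c=imaging.camera(n);cv2.imwrite(f'pics/{n}15.png',c['pixels'])
    if n=='scene':cv2.imwrite('pics/s15.png',cv2.resize(c['pixels'][150:300,270:430],None,fx=4,fy=4,interpolation=cv2.INTER_CUBIC))
E
```

```text
time_s: 19.73
eef_pos: [0.4608, 0.0635, 0.2207]
eef_rot: [-0.015, 0.73, 0.683, -0.004]
wrist_force: [0.1, -0.7, -4.2]
opening: 0.685
t 19.73 p [0.4608 0.0635 0.2207] yang -0.066 z [-0.027  0.016 -0.999] F [ 0.1 -0.7 -4.2] op 0.685 q [-0.13 -0.04  1.87  0.01  1.35 -0.07]
[-0.017, 0.054, -0.045, -0.005, -0.002, 0.005],[-0.016, 0.055, -0.044, -0.005, -0.002, 0.005],
```

View pics/s15.png

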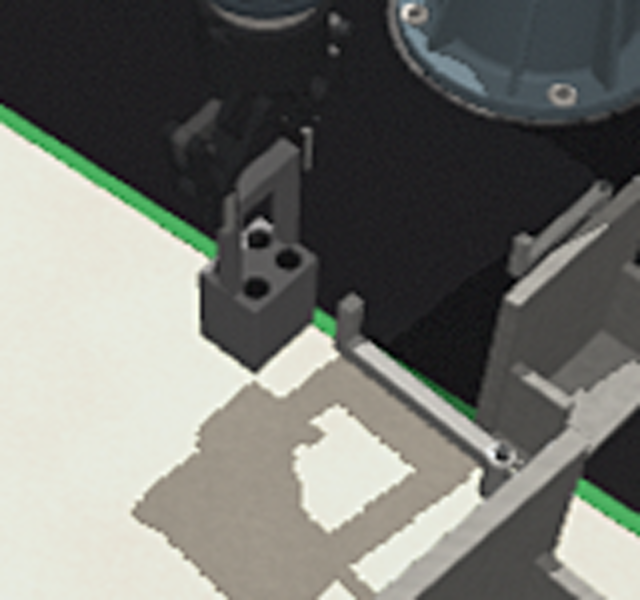

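View pics/wrist15.png

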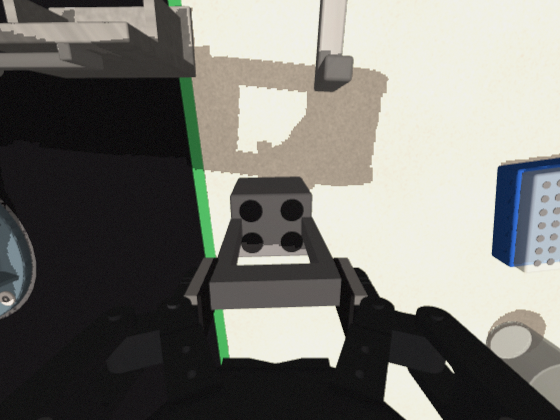

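```bash
python3 -m pendant '[[[-0.017,0.055,-0.045,-0.005,-0.002,0.005],[-0.017,0.055,-0.045,-0.005,-0.002,0.005],[0,0,0,0,0,0]]]'
python3 - <<'E'
from h import *
st();pad([.4825,.055,.238+.022],down(-.0985),1)
c=imaging.camera('wrist');cv2.imwrite(f'pics/w16.png',c['pixels'])
o,p,R=cur();print('r,off',np.array([[-.0983,-.995],[.995,-.0983]])@(p[:2]-[.504,.2745]))
E
```

```text
time_s: 20.25
eef_pos: [0.4861, 0.0512, 0.2409]
eef_rot: [0.003, 0.743, 0.669, 0.003]
wrist_force: [-1.0, -0.1, -4.2]
opening: 0.684
t 20.25 p [0.4861 0.0512 0.2409] yang -0.105 z [ 0.009 -0.001 -1.   ] F [-1.  -0.1 -4.2] op 0.684 q [-0.14 -0.03  1.81  0.    1.35 -0.03]
[0.017, -0.02, 0.014, 0.003, 0.0, -0.002],
r,off [0.22381853 0.00339478]
```

View pics/w16.png

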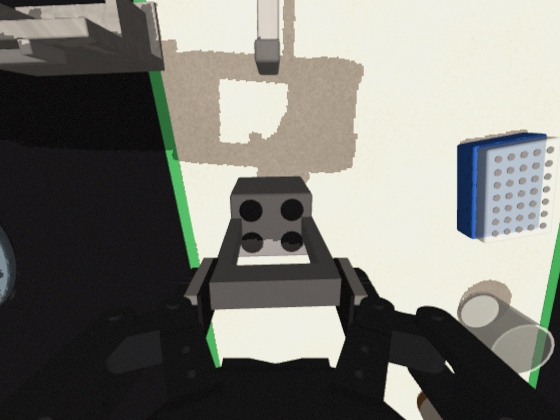

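```bash
python3 -m pendant '[[[0.03,-0.015,0.018,0.003,0,-0.002],[0.08,0,0,0,0,0],[0.09,0,0,0,0,0],[0.05,0,0,0,0,0],[0,0,0,0,0,0]]]'
cat >> h.py <<'E'
def ro():
    o,p,R=cur();print('r,off',np.array([[-.0983,-.995],[.995,-.0983]])@(p[:2]-[.504,.2745]))
E
python3 - <<'E'
from h import *
st();ro()
for n in ['wrist','scene','top']:
    c=imaging.camera(n);cv2.imwrite(f'pics/{n}17.png',c['pixels'])
    if n=='scene':cv2.imwrite('pics/s17.png',cv2.resize(c['pixels'][150:300,270:430],None,fx=4,fy=4,interpolation=cv2.INTER_CUBIC))
E
```

```text
time_s: 20.92
eef_pos: [0.4859, 0.106, 0.2352]
eef_rot: [-0.003, 0.74, 0.672, -0.002]
wrist_force: [-0.2, -0.1, -3.1]
opening: 0.686
t 20.93 p [0.4859 0.106  0.2352] yang -0.096 z [-0.006  0.002 -1.   ] F [-0.2 -0.1 -3.1] op 0.686 q [-0.03  0.01  1.79  0.    1.35  0.07]
r,off [ 0.16946501 -0.00142749]
```

View pics/s17.png

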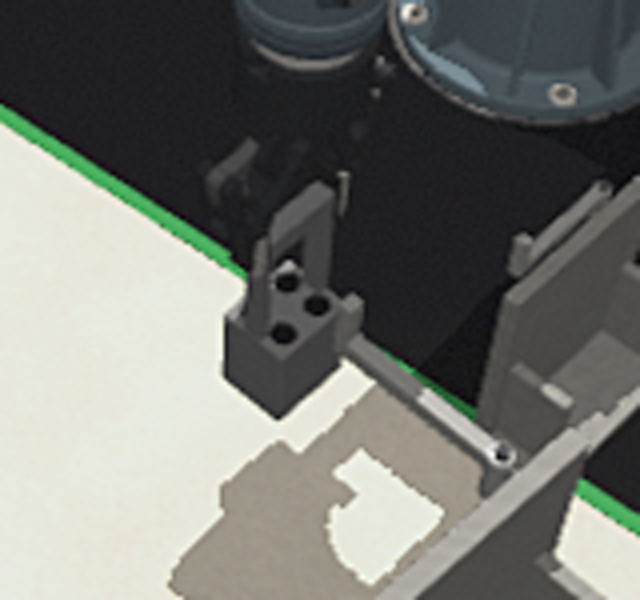

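View pics/wrist17.png

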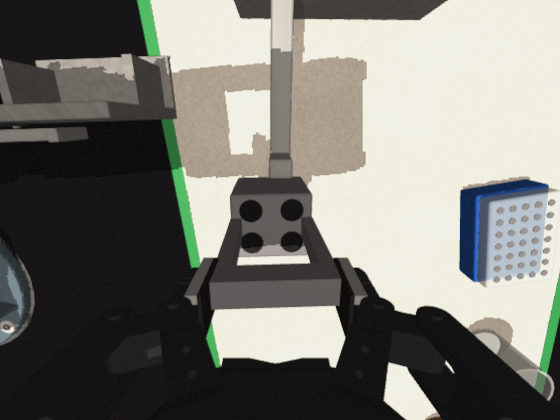

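```bash
python3 -m pendant '[[[0.05,0.01,0,0,0,0],[0.08,0,0,0,0,0],[0.08,0,0,0,0,0],[0.05,0,0,0,0,0],[0,0,0,0,0,0]]]'
python3 - <<'E'
from h import *
st();ro()
for n in ['wrist','scene']:
    c=imaging.camera(n);cv2.imwrite(f'pics/{n}18.png',c['pixels'])
    if n=='scene':cv2.imwrite('pics/s18.png',cv2.resize(c['pixels'][150:300,270:430],None,fx=4,fy=4,interpolation=cv2.INTER_CUBIC))
E
```

```text
time_s: 21.7
eef_pos: [0.4939, 0.1598, 0.2354]
eef_rot: [-0.002, 0.741, 0.671, -0.001]
wrist_force: [0.2, -0.8, -3.6]
opening: 0.689
t 21.7 p [0.4939 0.1598 0.2354] yang -0.099 z [-0.005  0.002 -1.   ] F [ 0.2 -0.8 -3.6] op 0.689 q [0.08 0.05 1.74 0.   1.35 0.18]
r,off [0.1150726  0.00121568]
```

View pics/s18.png

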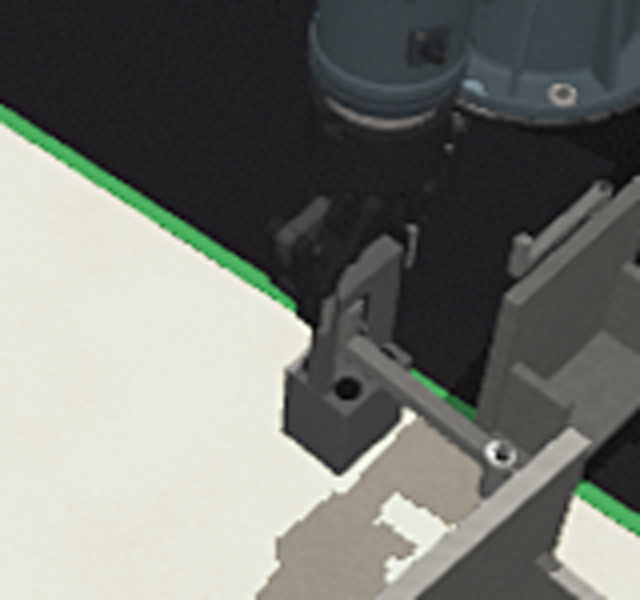

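View pics/wrist18.png

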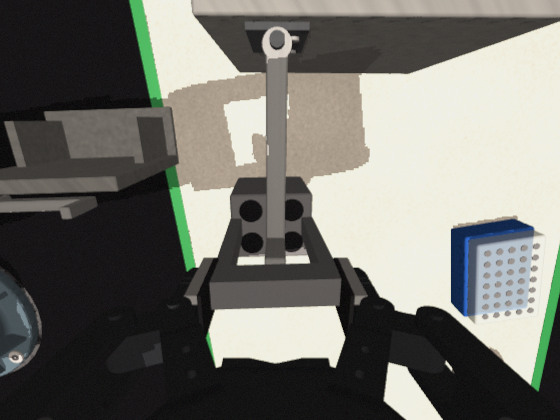

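```bash
python3 -m pendant '[[[0.05,0,0,0,0,0],[0.08,0,0,0,0,0],[0.08,0,0,0,0,0],[0.05,0,0,0,0,0],[0,0,0,0,0,0]]]'
python3 - <<'E'
from h import *
st();ro()
E
```

```text
time_s: 22.42
eef_pos: [0.4995, 0.2144, 0.2354]
eef_rot: [-0.002, 0.742, 0.671, -0.001]
wrist_force: [-0.4, -0.1, -3.9]
opening: 0.687
t 22.43 p [0.4995 0.2144 0.2354] yang -0.101 z [-0.005  0.002 -1.   ] F [-0.4 -0.1 -3.9] op 0.687 q [0.19 0.11 1.68 0.   1.36 0.29]
r,off [0.0602744  0.00147403]
```

```bash
python3 -m pendant '[[[0,0,0.07,0,0,0],[0,0,0.07,0,0,0],[0,0,0.05,0,0,0],[0,0,0,0,0,0]]]'
python3 -m pendant '[[[0,0,0.02,0,0,0],[0,0,0,0,0,0]]]'
python3 - <<'E'
from h import *
st();ro()
E
```

```text
time_s: 22.92
eef_pos: [0.4983, 0.2133, 0.1933]
eef_rot: [-0.003, 0.742, 0.67, -0.003]
wrist_force: [-0.0, -0.1, -3.8]
opening: 0.688
time_s: 23.18
eef_pos: [0.4992, 0.2132, 0.1899]
eef_rot: [-0.002, 0.742, 0.67, -0.002]
wrist_force: [-0.2, -0.1, -3.9]
opening: 0.692
t 23.18 p [0.4992 0.2132 0.1899] yang -0.102 z [-0.006  0.001 -1.   ] F [-0.2 -0.1 -3.9] op 0.692 q [0.18 0.15 1.72 0.   1.27 0.29]
r,off [0.06146499 0.00120502]
```

```bash
python3 -m pendant '[[[0,0,0.012,0,0,0],[0,0,0,0,0,0]]]';python3 -m pendant '[[[0,0,0.01,0,0,0],[0,0,0,0,0,0]]]'
python3 - <<'E'
from h import *
st();ro()
c=imaging.camera('scene');cv2.imwrite('pics/s19.png',cv2.resize(c['pixels'][150:300,270:430],None,fx=4,fy=4,interpolation=cv2.INTER_CUBIC))
E
```

```text
time_s: 23.42
eef_pos: [0.5006, 0.2133, 0.1899]
eef_rot: [-0.001, 0.742, 0.67, -0.0]
wrist_force: [-0.5, -0.1, -3.8]
opening: 0.687
time_s: 23.68
eef_pos: [0.5016, 0.2133, 0.1896]
eef_rot: [-0.0, 0.742, 0.67, 0.001]
wrist_force: [-1.1, 0.2, -3.5]
opening: 0.689
t 23.68 p [0.5016 0.2133 0.1896] yang -0.102 z [ 0.001  0.001 -1.   ] F [-1.1  0.2 -3.5] op 0.689 q [0.18 0.16 1.72 0.   1.26 0.29]
r,off [0.06108741 0.00365979]
```

View pics/s19.png

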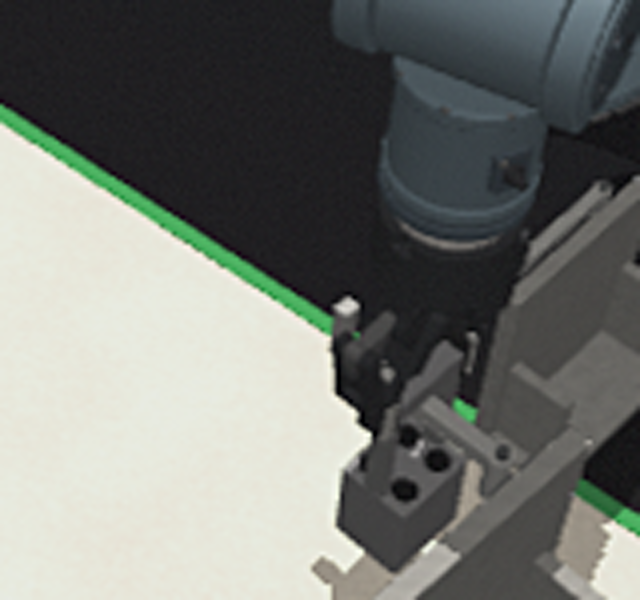

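```bash
python3 -m pendant '[[[0,-0.02,0.03,0,0,0],[0,0,0,0,0,0]]]';python3 - <<'E'
from h import *
st();ro()
c=imaging.camera('wrist');cv2.imwrite('pics/w19.png',c['pixels'])
E
```

```text
time_s: 23.98
eef_pos: [0.5028, 0.2135, 0.1901]
eef_rot: [0.004, 0.742, 0.67, 0.006]
wrist_force: [-0.3, 0.2, -5.5]
opening: 0.688
t 23.98 p [0.5028 0.2135 0.1901] yang -0.102 z [ 0.014  0.001 -1.   ] F [-0.3  0.2 -5.5] op 0.688 q [ 0.19  0.15  1.73 -0.    1.25  0.29]
r,off [0.06083624 0.00477448]
```

View pics/w19.png

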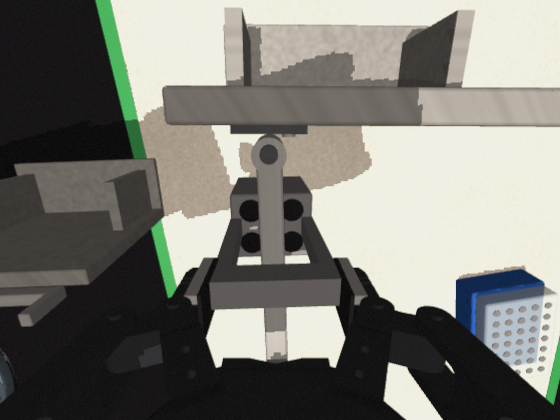

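```bash
python3 -m pendant '[[[0,-0.015,0.02,0,0.003,0],[0,-0.01,0.02,0,0.001,0]]]';python3 - <<'E'
from h import *
st();ro()
E
```

```text
time_s: 24.28
eef_pos: [0.5035, 0.2137, 0.189]
eef_rot: [0.005, 0.742, 0.67, 0.016]
wrist_force: [-2.6, -6.5, 24.3]
opening: 0.689
t 24.27 p [0.5035 0.2137 0.189 ] yang -0.102 z [ 0.029  0.014 -0.999] F [-2.6 -6.5 24.3] op 0.689 q [0.18 0.14 1.75 0.01 1.23 0.28]
r,off [0.06052307 0.00550273]
```

```bash
python3 -m pendant '[[[0,0,0,0,0,0],[0,0,0,0,0,0]]]';python3 -m pendant '[[[0,0,0,0,0,0],[0,0,0,0,0,0],[0,0,0,0,0,0],[0,0,0,0,0,0],[0,0,0,0,0,0]]]' 0;python3 - <<'E'
from h import *
st();ro()
for n in ['wrist','scene']:
    c=imaging.camera(n);cv2.imwrite(f'pics/{n}20.png',c['pixels'])
    if n=='scene':cv2.imwrite('pics/s20.png',cv2.resize(c['pixels'][150:300,270:430],None,fx=4,fy=4,interpolation=cv2.INTER_CUBIC))
E
```

```text
time_s: 24.52
eef_pos: [0.5038, 0.2137, 0.1894]
eef_rot: [0.005, 0.742, 0.67, 0.016]
wrist_force: [-0.2, 0.2, 0.9]
opening: 0.687
time_s: 25.15
eef_pos: [0.5023, 0.2139, 0.1871]
eef_rot: [0.004, 0.742, 0.67, 0.015]
wrist_force: [-0.8, 0.7, -0.4]
opening: 0.997
t 25.15 p [0.5023 0.2139 0.1871] yang -0.101 z [ 0.026  0.014 -1.   ] F [-0.8  0.7 -0.4] op 0.997 q [0.18 0.14 1.75 0.01 1.23 0.28]
r,off [0.06047447 0.00430998]
```

View pics/s20.png

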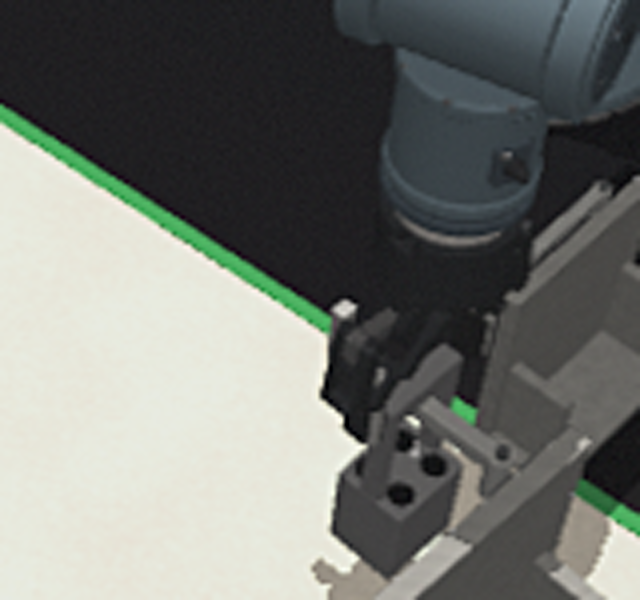

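View pics/wrist20.png

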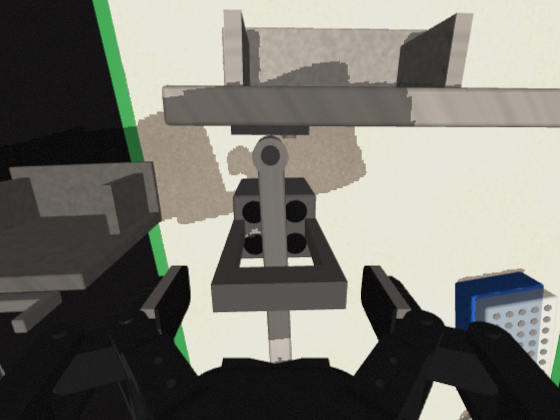

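Hanging, with the fingers clear on both sides. I raise straight up.

```bash
python3 -m pendant '[[[0,0,-0.06,0,0,0],[0,0,-0.12,0,0,0],[0,0,-0.2,0,0,0],[0,0,-0.25,0,0,0],[0,0,-0.25,0,0,0],[0,0,0,0,0,0],[0,0,0,0,0,0],[0,0,0,0,0,0]]]'
python3 - <<'E'
from h import *
st()
for n in ['wrist','scene','top']:
    c=imaging.camera(n);cv2.imwrite(f'pics/{n}21.png',c['pixels']);np.savez(f'{n}21.npz',**{k:np.array(v) for k,v in c.items()})
    if n=='scene':cv2.imwrite('pics/s21.png',cv2.resize(c['pixels'][190:310,320:440],None,fx=5,fy=5,interpolation=cv2.INTER_CUBIC))
E
```

```text
time_s: 26.25
eef_pos: [0.4968, 0.2111, 0.3727]
eef_rot: [0.004, 0.742, 0.67, 0.016]
wrist_force: [0.0, -0.3, 0.3]
opening: 0.995
t 26.25 p [0.4968 0.2111 0.3727] yang -0.101 z [ 0.029  0.015 -0.999] F [ 0.  -0.3  0.3] op 0.995 q [ 0.18 -0.    1.53  0.01  1.59  0.28]
```

View pics/s21.png

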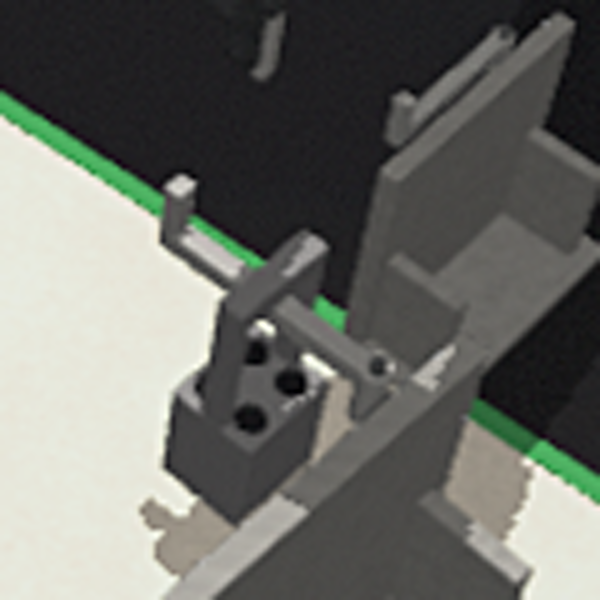

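View pics/wrist21.png

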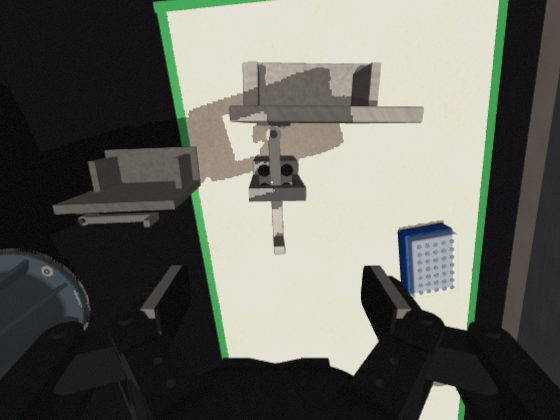

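```bash
python3 -m pendant '[[[0,0,0,0,0,0],[0,0,0,0,0,0],[0,0,0,0,0,0],[0,0,0,0,0,0],[0,0,0,0,0,0],[0,0,0,0,0,0],[0,0,0,0,0,0],[0,0,0,0,0,0]]]'
python3 - <<'E'
from h import *
st();c=imaging.camera('scene');a=cv2.imread('pics/scene21.png')
print(np.abs(c['pixels'][220:310,345:400].astype(int)-a[220:310,345:400]).mean())
w=imaging.camera('wrist');cv2.imwrite('pics/w22.png',w['pixels'])
cv2.imwrite('pics/w22c.png',cv2.resize(w['pixels'][90:260,210:330],None,fx=4.5,fy=3.5,interpolation=cv2.INTER_CUBIC))
A=np.array([-.0983,-.995,0]);B=np.array([.995,-.0983,0]);H=np.array([.504,.2745,0])
for r in(.055,.061,.067):
  P=H+r*A
  for nm,cc in(('s',c),('w',w)):print(r,nm,'bar top ends',proj(cc,[P+[0,0,.216]+s*.03*B for s in(-1,1)]).round(0).tolist(),'bottom block',proj(cc,[P+[0,0,.056]+.025*A*t+s*.03*B for t in(-1,1) for s in(-1,1)]).round(0).tolist())
for a in(1.45,1.571):
  b=np.array([np.cos(-.0985-a),np.sin(-.0985-a),0]);P=H+.117*b+[0,0,.23];print(a,proj(c,P),proj(w,P))
E
```

```text
time_s: 27.4
eef_pos: [0.4963, 0.211, 0.3706]
eef_rot: [0.003, 0.742, 0.67, 0.014]
wrist_force: [0.0, 0.5, -0.2]
opening: 0.998
t 27.4 p [0.4963 0.211  0.3706] yang -0.102 z [ 0.025  0.014 -1.   ] F [ 0.   0.5 -0.2] op 0.998 q [ 0.18 -0.    1.53  0.01  1.59  0.28]
1.4723232323232323
0.055 s bar top ends [[386.0, 237.0], [369.0, 252.0]] bottom block [[385.0, 281.0], [369.0, 296.0], [370.0, 269.0], [354.0, 283.0]]
0.055 w bar top ends [[244.0, 191.0], [302.0, 191.0]] bottom block [[252.0, 152.0], [291.0, 152.0], [253.0, 185.0], [291.0, 184.0]]
0.061 s bar top ends [[384.0, 235.0], [367.0, 250.0]] bottom block [[383.0, 280.0], [367.0, 294.0], [368.0, 268.0], [352.0, 282.0]]
0.061 w bar top ends [[244.0, 197.0], [302.0, 196.0]] bottom block [[252.0, 156.0], [291.0, 156.0], [253.0, 188.0], [291.0, 188.0]]
0.067 s bar top ends [[382.0, 234.0], [365.0, 248.0]] bottom block [[381.0, 279.0], [365.0, 293.0], [367.0, 266.0], [351.0, 280.0]]
0.067 w bar top ends [[244.0, 202.0], [302.0, 202.0]] bottom block [[252.0, 160.0], [291.0, 160.0], [253.0, 192.0], [291.0, 192.0]]
1.45 [[353.72406377 228.30939637]] [[287.15646138 251.00274607]]
1.571 [[357.62374846 224.80294318]] [[273.61493186 251.92702705]]
```

View pics/w22c.png

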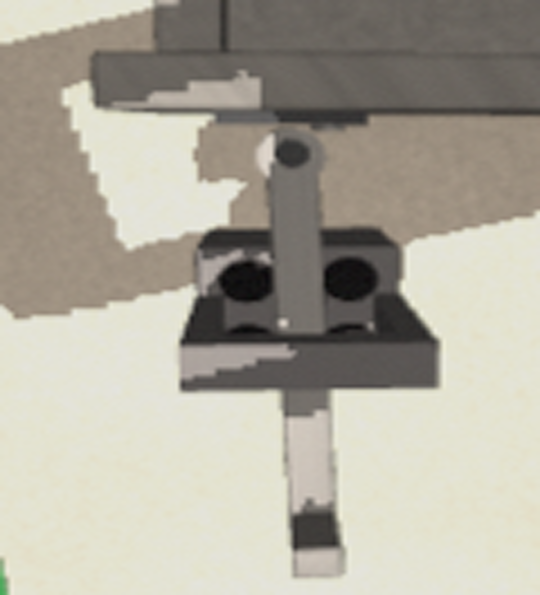

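Run:
```python
from h import *
w=imaging.camera('wrist');s=imaging.camera('scene')
def unp(c,px,z):
    f=210/np.tan(np.radians(c['vfov'])/2);R=np.array(c['R']);d=R.T@np.array([(px[0]-c['cx'])/f,(px[1]-c['cy'])/f,1]);o=-R.T@np.array(c['t'])
    return o+d*(z-o[2])/d[2]
h=unp(w,(210+292/4.5,90+152/3.5),.2);t=unp(w,(210+318/4.5,90+562/3.5),.23)
l=unp(w,(210+92/4.5,90+107/3.5),.2);r=unp(w,(330,90+113/3.5),.2)
b=[unp(w,(210+x/4.5,90+387/3.5),.216) for x in(180,438)]
print(h,t,b)
ang=lambda v:np.arctan2(v[1],v[0])
print('hook',ang(r-l)-ang(t-h),'r',np.linalg.norm((t-h)[:2]),'board yaw',ang(r-l))
h=unp(s,(320+378/5,190+366/5),.2);t=unp(s,(320+180/5,190+185/5),.23);print(h,t,'scene hook',-.0985-ang(t-h),np.linalg.norm((t-h)[:2]))
```

```text
[0.50655388 0.27580273 0.2       ] [0.49992314 0.15877573 0.23      ] [array([0.4737224 , 0.21203185, 0.216     ]), array([0.53294365, 0.20561733, 0.216     ])]
hook 1.5089785657312145 r 0.11721470179569486 board yaw -0.11841714706914373
[0.50410537 0.27571772 0.2       ] [0.50011215 0.15914509 0.23      ] scene hook 1.5065381028406912 0.11664100358074207
```

Run:
```python
from h import *
print(ctrl.hand_in())
```

```text
the job is handed in; nothing more can be done
None
```

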